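# Clear the press bed of scrap

## Robot

A 7-joint arm with a two-finger parallel gripper is mounted at the origin on the work surface. World frame = base frame: x ahead of the robot, y to its left, z up, the work surface at z = 0. Lengths are in m, angles in rad, forces in N, time in s.
With the tool pointing down it reaches from about 0.35 to 0.9 m from the base axis. Payload 8.1 kg.
Tool frame: the origin (TCP) lies midway between the tips of the shut fingers; the grasp point (between the pads) lies 19 mm behind it; z points along the fingers, y is the direction in which the jaws open and shut (so a half turn about z gives the same grasp; the last joint's range is limited). The gripper opens to 92 mm and grips with 3 to 60 N. Pads are 19 mm wide; open, the fingers measure 130 mm over their backs; the gripper's body (75 mm by 190 mm) begins 47 mm behind the grasp point.
Start: joints at [-1.429, 0.434, 0.025, 1.573, -0.012, 1.134, -0.075], TCP at [0.152, 0.606, 0.227] pointing down, gripper open.
Joint ranges: [-2.62, 2.62], [-0.44, 2.09], [-1.27, 1.32], [0.08, 2.57], [-1.32, 4.46], [0.12, 2], [-2.74, 2.74]. Speed limits (rad/s): [2.22, 2.22, 3.01, 3.01, 3.14, 3.14, 3.14].

## Interface

Orientations are given as a rotation vector (axis times angle).
In Python, from cell import monitor, get_image, get_calibration, workorder, look_for, masks_of gives the robot as it stands.
- The arm moves only by the shell command python3 -m crank 'ROWS' [FORCE]. ROWS is JSON, a list of rows, each a list of 3 entries, a list of its own where there are three numbers: the shift along the tool's x, y, z in cm, then the turn about the tool's z in degrees, then the closure in counts, from 0 (fully open) to 255 (shut). A call has 1 to 5 rows; each row shifts and turns the commanded pose from where the row before left it, along the tool's axes as they then stand; what a row does not reach is not made up. A row lasts 1/10 s, in which the tool goes at most 50 mm and 8.59 degrees, less where a joint would pass 70% of its speed; a pose out of reach is approached as far as the arm can. A call with a gripper value outside its range is refused whole. The fingers move at their own pace and stop on an object; FORCE is the grip in N (left out, the last holds). Time passes only in rows, so rows that do not move let the fingers close. It gives the time, the measured TCP pose, the force and the opening at its end, in the units of the state.
- monitor.observe(): the state, without advancing time (a new reading comes with each control period).
- get_image(name): name is "side" or "top"; returns (picture, depth): 480x640x3 uint8, red, green, blue; 480x640 float32, m along the optical axis (not along the pixel's ray), 0 where there is no reading.
- get_calibration(name): a dict with "fx", "fy", "cx", "cy" (pixels), "D" ([k1, k2, p1, p2, k3] as OpenCV has them; the pictures are not rectified), "R" (3x3) and "t" (3): a world point X has camera coordinates R X + t. Camera axes: x right, y down, z forward; pixel columns grow to the right and rows downward; lengths in m; the calibration is good to about 2 mm. A picture is of the moment at which its call begins. get_calibration takes no time and is no camera call.
- workorder.sign_off(): hands the job in, once; it reports no verdict.
Trained networks look in the newest picture that a camera, given by its name, has taken for a name from the list of things; names that differ only in an ending like _2 or _b are one class to them, and where a whole thing is asked for, a point or a joint stands for the part that bears it (a point fixed in the world has none). Each returns a list of dicts, best first, with "score" (0 to 1); they miss things now and then, are a little off and sometimes report something else, mostly with a low value. They report only what shows in the picture. A call takes as long as a camera call.
- look_for(label, camera): "location" ([x, y, z] in m, in world coordinates, good to about 4 mm: the middle of the surface that is visible of it).
- masks_of(label, camera): "region" (480x640 bool, what is visible of it).
The state is a dict: "clock": time; "joints": joint angles; "dq": joint speeds; "joint_efforts": joint torques, N m; "position": TCP position; "ee_rot": TCP orientation; "force": force on the tool from outside, world axes, zero at the start; "ft_torque": the same for the moment, N m; "width": opening from 0.0 (shut) to 1.0 (fully open).
Only numpy, scipy, OpenCV 4.12 (cv2) and the standard library are available. Lean on these libraries where they do the work, as an engineer would, in place of code of your own. Each camera call takes 0.05 s, during which the arm holds its last target.

## Task

Swing the small press's lift lever fully up to raise its foot, then with the bench brush (do not touch the scrap with the fingers) sweep every scrap piece off the bed's open end into the handled pan standing there. With all the scrap in, and in any order, stand the brush back on its felt mat bristles down, swing the lever fully down again, and carry the pan by its handle, kept level, to the middle of the cork mat with the scrap still in it. Leave the metronome, the cup and the end caps alone.

Things in the scene. Friction and masses are not known exactly. Their poses are not given: they have to be found in the camera images.
- press: Small grey bench press, fixed to the desk. Origin: on the desk under the middle of its presser foot; x runs from the bed's front (robot side) to the column at the back, y along the bed towards its open end and the pan. Column at x 75 to 125, |y| < 35 mm, 175 mm high.
- lift_lever (a joint): Lift lever of the press, rad: 0 = fully down (foot down), 1.2 = fully up (foot raised). It turns about an axis along the press's y; friction (about 2 N at the knob) holds it where it is left.
- lever_hinge (a point): Pivot of the lift lever: press x 55, y -90, z 160 mm. The knob is 100 mm from it on the robot's side: at lever value q it lies at -100 cos(q - 0.3) mm in press x and 100 sin(q - 0.3) mm in height from the pivot.
- lever_knob (a point): Centre of the 20 mm black ball knob at the end of the thin lever, beside the head (about 60 mm clear of it); can be pinched from above along the press's y.
- pan: Pewter open scrap pan, 150 (x) x 120 (y) x 36 mm high, walls and floor 4 mm, with a rigid arched handle across the top: a 10 mm thick round bar along the pan's x, 100 mm long, its centreline 100 mm above the underside, over the pan's middle. 0.25 to 0.5 kg. Origin: centre of the underside. It starts on the stand at the bed's open end, its rim 12 mm lower than the bed top.
- stand (a point): Centre of the top of the stand (12 mm above the desk) where the pan starts: press x 0, y 142 mm. The stand's dark plate is 140 x 135 mm.
- brush: Bench brush with stiff bristles. Origin: middle of the bristle underside. Bristle block 118 (x) x 30 (y) mm, 24 mm high, thin wooden back above it up to 32 mm; straight wooden handle along -x from x -60 to -185 mm, 16 mm wide (y), from 24 to 38 mm high. It stands on its bristles on the felt with the handle free; about 90 g.
- felt: Grey felt mat fixed to the desk, 300 (x) x 120 (y) x 3 mm, the brush's place. Origin: centre of its underside.
- cork: Cork mat fixed to the desk, 210 (x) x 190 (y) x 4 mm. Origin: centre of its underside.
- metronome: Walnut pyramid metronome, base 100 mm square, 200 mm high; leave alone.
- parts_cup: Pewter cup, 68 mm across, 55 mm high; leave alone.
- end_cap1: Chromed end cap, 26 x 30 x 22 mm; leave alone.
- end_cap2: Chromed end cap, 26 x 30 x 22 mm; leave alone.
- scrap1: Scrap piece: brass block 20 x 16 x 14 mm. Origin: centre of its underside as built. Lies on the press bed; may be absent.
- scrap2: Scrap piece: dark walnut block 23 x 18 x 16 mm. Origin: centre of its underside as built. Lies on the press bed; may be absent.
- scrap3: Scrap piece: brass L-shaped block, about 22 x 18 mm, 14 mm high. Origin: centre of its underside as built. Lies on the press bed; may be absent.
- scrap4: Scrap piece: dark walnut block 16 x 16 x 17 mm high. Origin: centre of its underside as built. Lies on the press bed; may be absent.
- scrap5: Scrap piece: steel angle piece, about 22 x 18 mm, 15 mm high. Origin: centre of its underside as built. Lies on the press bed; may be absent.
- bed_centre (a point): Middle of the steel bed top, 60 mm above the desk (press x 0, y -30). Floor between fences: press x -65 to 65 mm, y -135 (closed end) to 75 mm (open end, no fence). Front fence 14 mm above the bed, bed block to x -75; back and closed-end fences 30 mm above the bed. Scrap starts at press y -30 to 50 mm.
- head (a point): Middle of the underside of the head arm that reaches over the bed: arm at press x -23 to 77, |y| < 18, 135 to 170 mm above the desk. A round boss, 22 mm thick, runs from it to the lever's pivot.
- foot_under (a point): Middle of the underside of the presser foot, a 36 x 36 mm steel plate at press x = y = 0: 3 mm above the bed at lever 0, rising 42 mm per rad of the lever (53 mm above the bed at 1.2). Its ram stands up to 240 mm above the desk when raised.

How it is judged:
By the outcome, as a careful person would: the job done as asked, in the order asked, and still so for the second after the job is handed in, with the robot touching nothing.
Of scrap1, scrap2, scrap3, scrap4, scrap5 only 3 to 5 are there at a start; the rules pass over those that are not, and their reading is None.
At some moment in a run one of brush, scrap1, scrap2, scrap3, scrap4, scrap5 may be knocked a few centimetres aside while the robot is not near it.
It also fails if it takes over 210 s, if anything falls off the work surface, if the arm or the gripper's body presses on something with over 40 N, if the wrist force passes 120 N, or if a joint passes its speed limit or range.

## Working session

There is one attempt and no reset: what is moved stays moved. The work goes in short steps, Python scripts to look and compute and a shell command to move; the robot and the scene stay as the last step left them, time stands still between calls to the robot, and variables do not carry over. Pictures are saved under pics/ and viewed, and the job is handed in when it is done.

```bash
ls; mkdir -p pics
python3 - <<'E'
from cell import monitor, get_image, get_calibration
import cv2
print(monitor.observe())
for n in ("side","top"):
    im,d=get_image(n); cv2.imwrite(f"pics/{n}0.png",im[:,:,::-1]); c=get_calibration(n); print(n,c)
E
```

```text
pics
{'clock': 0.0, 'joints': array([-1.42859603,  0.43523219,  0.0249569 ,  1.57409367, -0.01160339,
        1.13400656, -0.07508551]), 'dq': array([-0.0001654 ,  0.00066761, -0.00040381,  0.00031306, -0.00015253,
        0.00065118, -0.00094311]), 'joint_efforts': array([ 7.59243594e-04, -6.67837071e+01,  9.85009186e-01, -3.14467371e+01,
       -6.05979329e-02,  4.29322617e-02,  1.50729156e-04]), 'position': array([0.15139748, 0.60585483, 0.22594039]), 'ee_rot': array([-3.83630181e-01, -3.11801991e+00,  2.50331796e-03]), 'force': array([-0.55190785,  0.08859304, -0.11985895]), 'ft_torque': array([-0.03891362, -0.04174545,  0.00815811]), 'width': 0.997836733157212}
side {'fx': 495.7611136173354, 'fy': 495.7611136173354, 'cx': 315.56846304073804, 'cy': 239.51048152292475, 'D': array([-0.12233708,  0.        ,  0.        ,  0.        ,  0.        ]), 'R': array([[ 0.73826868, -0.67447723, -0.00631017],
       [-0.47545104, -0.51373737, -0.714157  ],
       [ 0.47844087,  0.53023993, -0.69995711]]), 't': array([-0.41114744,  0.35240253,  0.73072561])}
top {'fx': 438.86214796488275, 'fy': 438.86214796488275, 'cx': 318.79899766509686, 'cy': 248.0594138464538, 'D': array([0.03222693, 0.        , 0.        , 0.        , 0.        ]), 'R': array([[-0.00155611, -0.99939865,  0.03463974],
       [-0.98860146, -0.00367751, -0.15051122],
       [ 0.1505481 , -0.03447911, -0.98800125]]), 't': array([-0.00525937,  0.58150267,  0.87383467])}
```

View pics/side0.png

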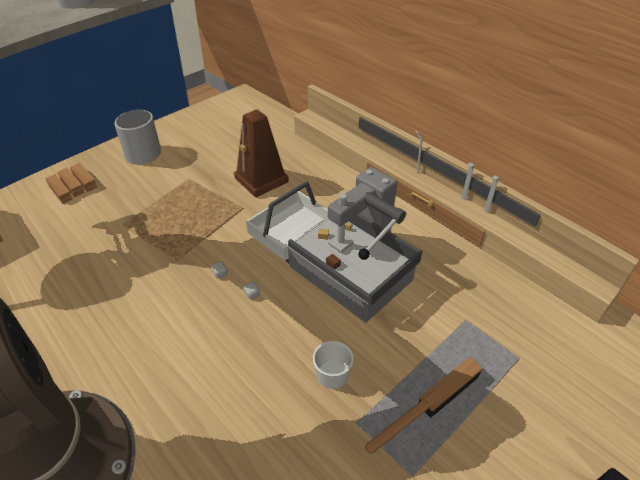

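View pics/top0.png

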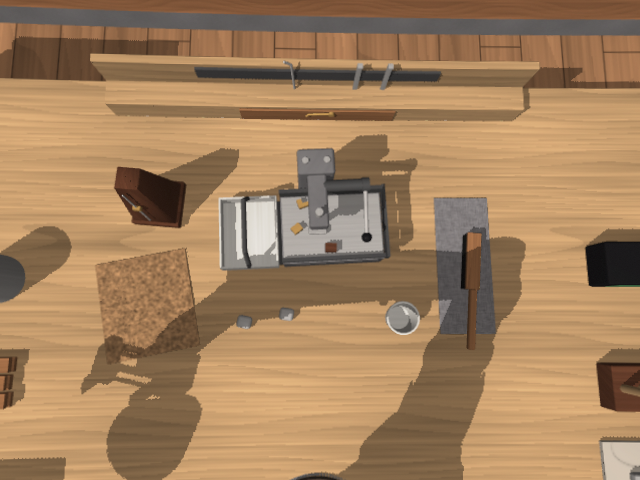

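The pictures show the press at the centre (top ≈ (318,215)) with the pan to its left at (247,232). The felt and brush are on the right (470,270), the cork mat is lower left (150,300), and there are about 3 scraps at (303,203), (297,228) and (331,247).

```bash
cat > h.py <<'E'
import numpy as np, cv2
from cell import monitor, get_image, get_calibration, look_for, masks_of
from scipy.spatial.transform import Rotation as Ro
def cloud(name,d):
    c=get_calibration(name); K=np.array([[c['fx'],0,c['cx']],[0,c['fy'],c['cy']],[0,0,1]])
    v,u=np.mgrid[0:480,0:640]
    p=cv2.undistortPoints(np.stack([u.ravel(),v.ravel()],1).astype(np.float32)[:,None],K,c['D'])[:,0]
    z=d.ravel()[:,None]; X=np.hstack([p*z,z])
    W=(X-c['t'])@c['R']
    W[d.ravel()==0]=np.nan
    return W.reshape(480,640,3)
def proj(name,P):
    c=get_calibration(name); K=np.array([[c['fx'],0,c['cx']],[0,c['fy'],c['cy']],[0,0,1]])
    return cv2.projectPoints(np.asarray(P,float).reshape(-1,1,3),cv2.Rodrigues(c['R'])[0],c['t'],K,c['D'])[0][:,0]
def save(im,f): cv2.imwrite(f,im[:,:,::-1])
def st():
    s=monitor.observe(); R=Ro.from_rotvec(s['ee_rot']).as_matrix()
    print('t%.2f'%s['clock'],'pos',s['position'].round(4),'tx',R[:,0].round(3),'ty',R[:,1].round(3),'tz',R[:,2].round(3),'F',s['force'].round(1),'w%.3f'%s['width'],'q',s['joints'].round(2))
    return s,R
E
python3 - <<'E'
from h import *
for n in ("top","side"):
    im,d=get_image(n); W=cloud(n,d); np.save(f'W_{n}.npy',W)
    for l in "press lever_knob pan brush felt cork metronome parts_cup end_cap1 scrap1 scrap2 scrap3 scrap4 scrap5".split():
        r=look_for(l,n); print(n,l,[(np.round(x['location'],3).tolist(),round(x['score'],2)) for x in r[:4]])
    for l in "felt cork pan brush".split():
        m=masks_of(l,n)
        if m:
            P=W[m[0]['region']]; P=P[~np.isnan(P[:,0])]
            print(n,l,len(P),np.percentile(P,[2,50,98],axis=0).round(3).tolist(), cv2.minAreaRect(P[:,:2].astype(np.float32)))
E
```

```text
top press [([0.641, -0.019, 0.062], 0.85)]
top lever_knob [([0.644, -0.084, 0.157], 0.95)]
top pan [([0.614, 0.142, 0.018], 0.6)]
top brush [([0.525, -0.319, 0.035], 0.89)]
top felt [([0.553, -0.311, 0.001], 0.75)]
top cork [([0.46, 0.36, 0.004], 0.89), ([0.642, -0.086, 0.151], 0.62)]
top metronome [([0.671, 0.318, 0.106], 0.79), ([0.638, -0.021, 0.061], 0.27)]
top parts_cup [([0.435, -0.179, 0.014], 0.67)]
top end_cap1 [([0.442, 0.064, 0.024], 0.71), ([0.429, 0.15, 0.026], 0.57)]
top scrap1 [([0.58, -0.027, 0.074], 0.62), ([0.667, 0.038, 0.071], 0.44)]
top scrap2 [([0.58, -0.027, 0.074], 0.62), ([0.667, 0.038, 0.071], 0.44)]
top scrap3 [([0.58, -0.027, 0.074], 0.62), ([0.667, 0.038, 0.071], 0.44)]
top scrap4 [([0.58, -0.027, 0.074], 0.62), ([0.667, 0.038, 0.071], 0.44)]
top scrap5 [([0.58, -0.027, 0.074], 0.62), ([0.667, 0.038, 0.071], 0.44)]
top felt 1622 [[0.381, -0.348, 0.004], [0.526, -0.324, 0.036], [0.615, -0.312, 0.044]] ((0.4991132616996765, -0.3331926763057709), (0.04304376617074013, 0.25503185391426086), 84.63732147216797)
top cork 9375 [[0.361, 0.259, -0.0], [0.463, 0.358
[... 1521 characters left out ...]
96, -0.265, 0.006]] ((0.554600715637207, -0.3217223584651947), (0.30355122685432434, 0.12197960168123245), 0.3437369763851166)
side cork 4836 [[0.361, 0.258, 0.001], [0.458, 0.35, 0.005], [0.568, 0.451, 0.008]] ((0.4672726094722748, 0.3616115152835846), (0.21668893098831177, 0.19867375493049622), 11.472113609313965)
side pan 3243 [[0.538, 0.083, 0.014], [0.615, 0.15, 0.022], [0.688, 0.204, 0.117]] ((0.6511998176574707, 0.1621154397726059), (0.2588943839073181, 0.15304632484912872), 19.7657413482666)
side brush 2363 [[0.377, -0.35, 0.006], [0.517, -0.328, 0.036], [0.612, -0.312, 0.043]] ((0.4954935908317566, -0.3215958774089813), (0.040624238550662994, 0.24725764989852905), 84.60408020019531)
```

Run:
```python
from h import *
from scipy.optimize import least_squares
Wt=np.load('W_top.npy');Ws=np.load('W_side.npy')
P=np.vstack([Wt.reshape(-1,3),Ws.reshape(-1,3)]);P=P[~np.isnan(P[:,0])]
box=(P[:,0]>.5)&(P[:,0]<.75)&(P[:,1]>-.2)&(P[:,1]<.25)
P=P[box]
def strip(lo,hi,ext=None):
    m=(P[:,2]>lo)&(P[:,2]<hi); return P[m]
f=strip(.070,.079); f=f[(f[:,0]<.56)&(f[:,1]<.08)]
print('front fence',len(f),f.min(0),f.max(0)); k=np.polyfit(f[:,1],f[:,0],1);print(k)
b=strip(.085,.095); c=b[(b[:,1]<-.12)]; print('closed',len(c),c.min(0),c.max(0),np.polyfit(c[:,0],c[:,1],1))
b=b[(b[:,0]>.67)&(b[:,1]>-.12)]; print('back',len(b),b.min(0),b.max(0),np.polyfit(b[:,1],b[:,0],1))
e=strip(.057,.064);e=e[(e[:,0]>.56)&(e[:,0]<.67)]
for x0 in np.arange(.56,.67,.02):
    s=e[(abs(e[:,0]-x0)<.01)&(e[:,1]<.1)];print('open end',x0,np.percentile(s[:,1],[98,99.5,100]).round(4), np.percentile(s[:,1],[0,1]).round(4))
# rim of pan z .048
r=strip(.044,.052); r=r[r[:,1]>.07]; print('rim',cv2.minAreaRect(r[:,:2].astype(np.float32)),len(r))
h=strip(.105,.122); h=h[h[:,1]>.09]; print('handle',len(h),h.min(0),h.max(0),np.polyfit(h[:,0],h[:,1],1),h[:,1].mean(), np.percentile(h[:,2],95))
kn=strip(.11,.19); kn=kn[(kn[:,1]<-.05)];print(len(kn),kn.min(0),kn.max(0))
for a in np.arange(.62,.78,.01):
    s=kn[abs(kn[:,0]-a)<.005]
    if len(s):print(round(a,2),len(s),s[:,1].min().round(3),s[:,1].max().round(3),s[:,2].min().round(3),s[:,2].max().round(3))
# brush
Q=np.vstack([Wt.reshape(-1,3),Ws.reshape(-1,3)]);Q=Q[~np.isnan(Q[:,0])]
Q=Q[(Q[:,1]<-.25)&(Q[:,1]>-.4)&(Q[:,2]>.027)&(Q[:,2]<.06)&(Q[:,0]<.66)&(Q[:,0]>.3)]
for a in np.arange(.36,.64,.02):
    s=Q[abs(Q[:,0]-a)<.01]
    if len(s):print('br',round(a,2),len(s),np.percentile(s[:,1],[2,50,98]).round(4),np.percentile(s[:,2],[5,50,95]).round(4))
print(Q.min(0),Q.max(0))
```

```text
front fence 679 [ 0.54741418 -0.14461959  0.0700075 ] [0.55995114 0.07217153 0.07895421]
[-0.03752994  0.5545961 ]
closed 581 [ 0.55648559 -0.14450911  0.08500822] [ 0.7095097  -0.12004817  0.09370447] [ 0.07533714 -0.18437358]
back 566 [ 0.67033883 -0.11976384  0.08502036] [0.7355427  0.14741074 0.09491739] [-0.05853866  0.69523197]
open end 0.56 [0.0694 0.0713 0.0717] [-0.1444 -0.1392]
open end 0.5800000000000001 [0.0691 0.0714 0.0732] [-0.1434 -0.1355]
open end 0.6000000000000001 [0.0695 0.0718 0.0751] [-0.1422 -0.1352]
open end 0.6200000000000001 [0.0717 0.074  0.0764] [-0.141  -0.1342]
open end 0.6400000000000001 [0.0722 0.0757 0.0778] [-0.1399 -0.1337]
open end 0.6600000000000001 [0.0728 0.0763 0.0766] [-0.1389 -0.1302]
rim ((0.6138654351234436, 0.13990634679794312), (0.1552487015724182, 0.13359418511390686), 2.1985268592834473) 915
handle 539 [0.55751631 0.13572101 0.10507038] [0.67171117 0.15068552 0.12025945] [0.04734095 0.11374067] 0.14270679433786712 0.11873349213601846
1187 [ 0.57861718 -0.1012236   0.12466111] [ 0.69930558 -0.05024398  0.17509744]
0.62 49 -0.093 -0.085 0
[... 446 characters left out ...]
1 0.0406 0.0434]
br 0.44 227 [-0.3294 -0.3213 -0.3135] [0.0352 0.0407 0.0432]
br 0.46 225 [-0.3316 -0.3239 -0.3161] [0.0341 0.0406 0.0435]
br 0.48 211 [-0.333  -0.3256 -0.3175] [0.0339 0.0406 0.0433]
br 0.5 316 [-0.3414 -0.3275 -0.3133] [0.0318 0.0356 0.0412]
br 0.52 346 [-0.343  -0.3284 -0.3144] [0.0313 0.0351 0.0374]
br 0.54 359 [-0.3458 -0.3308 -0.316 ] [0.0321 0.0352 0.0377]
br 0.56 347 [-0.3478 -0.3331 -0.3182] [0.0318 0.0352 0.0375]
br 0.58 333 [-0.349  -0.3348 -0.3199] [0.0317 0.0354 0.0378]
br 0.6 320 [-0.3507 -0.3366 -0.3217] [0.0318 0.0353 0.0375]
br 0.62 125 [-0.3524 -0.3361 -0.3235] [0.0316 0.0349 0.0375]
[ 0.37163152 -0.3529285   0.02705678] [ 0.61947127 -0.30744383  0.04626543]
```

Run:
```python
import cv2
for n,(a,b,c,d) in {"top":(140,280,200,400),"side":(160,320,230,440)}.items():
    im=cv2.imread(f'pics/{n}0.png')[a:b,c:d]; im=cv2.resize(im,None,fx=3.8,fy=3.8,interpolation=cv2.INTER_CUBIC); cv2.imwrite(f'pics/{n}0z.png',im); print(im.shape)
```

```text
(532, 760, 3)
(608, 798, 3)
```

View pics/top0z.png

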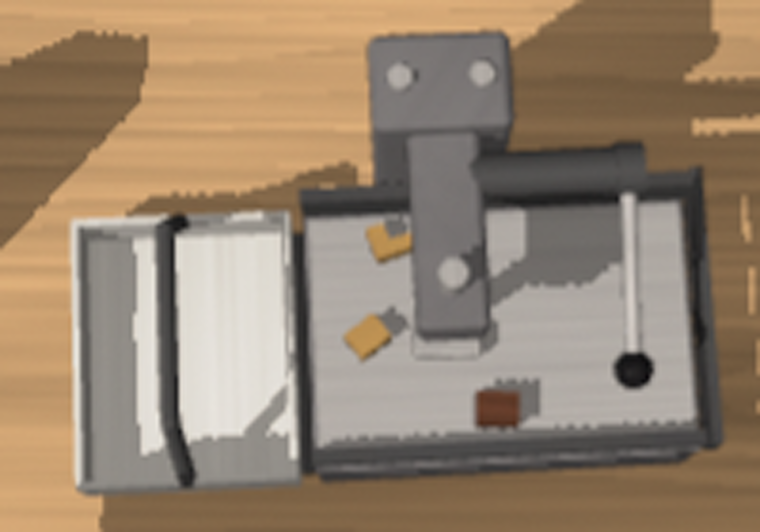

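View pics/side0z.png

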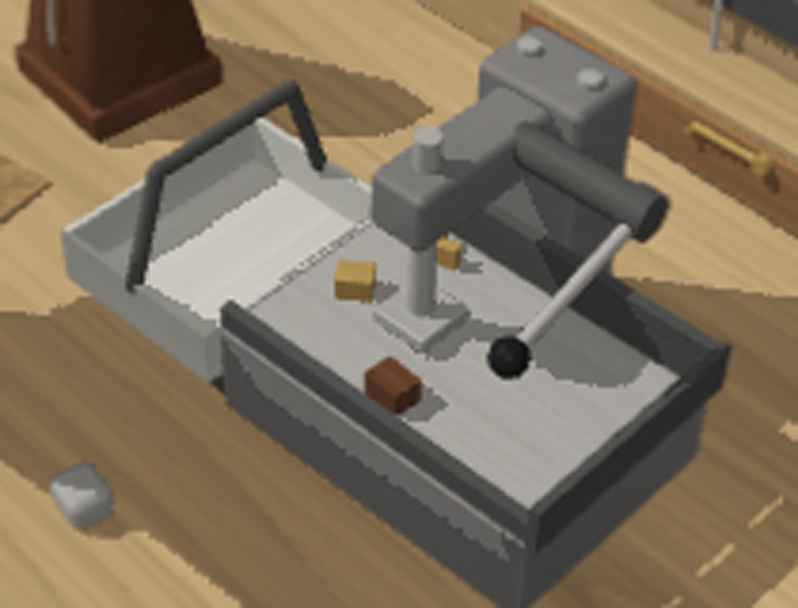

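Run:
```python
from h import *
from scipy.optimize import minimize
# surface model: compare measured points to expected height map in press frame
Wt=np.load('W_top.npy');Ws=np.load('W_side.npy')
for nm,A in (('top',[Wt]),('side',[Ws]),('both',[Wt,Ws])):
    P=np.vstack([a.reshape(-1,3) for a in A]);P=P[~np.isnan(P[:,0])]
    P=P[(P[:,0]>.5)&(P[:,0]<.72)&(P[:,1]>-.2)&(P[:,1]<.07)]
    F=P[(P[:,2]>.056)&(P[:,2]<.097)]
    # rules: fence front top z~.074 in x[-75,-65]; closed-end top ~.09 y[-145,-135]; bed .06 inside
    def cost(p):
        c,s=np.cos(p[2]),np.sin(p[2]); d=F[:,:2]-p[:2]; x=d[:,0]*c+d[:,1]*s; y=-d[:,0]*s+d[:,1]*c
        exp=np.full(len(F),0.0)
        ins=(x>-.065)&(x<.065)&(y>-.135)&(y<.078); exp[ins]=.06
        fr=(x>=-.075)&(x<=-.065)&(y>-.145)&(y<.078); exp[fr]=.074
        cl=(y<=-.135)&(y>-.145)&(x>-.075)&(x<.075); exp[cl]=.09
        bk=(x>=.065)&(x<.075)&(y>-.145)&(y<.078); exp[bk]=.09
        return np.minimum(abs(F[:,2]-exp),.012).mean()
    best=None
    for th in np.radians(np.arange(0,6,1)):
        for x in np.arange(.605,.63,.006):
            r=minimize(cost,[x,.0,th],method='Nelder-Mead',options=dict(initial_simplex=[[x,0,th],[x+.004,0,th],[x,.005,th],[x,0,th+.03]]))
            if best is None or r.fun<best.fun:best=r
    print(nm,best.x,np.degrees(best.x[2]),best.fun)
```

```text
top [0.62564206 0.0008095  0.06107488] 3.4993327346487644 0.0027877583456036967
side [0.62530311 0.00246408 0.05307563] 3.0410096652176097 0.004445890288488764
both [0.6253563  0.00112365 0.05356998] 3.0693336758292435 0.0036374898778896393
```

```bash
cat >> h.py <<'E'
def plan(xyz,yaw=None):
    """shift (cm, tool axes) AFTER the turn, and turn (deg) to get jaw axis along world angle yaw (deg, mod 180)"""
    s,R=st(); turn=0.
    if yaw is not None:
        cur=np.degrees(np.arctan2(R[1,1],R[0,1])); # tool z down: +turn lowers world yaw
        turn=-((yaw-cur+90)%180-90)
    R2=R@Ro.from_euler('z',turn,degrees=True).as_matrix()
    print('turn %.1f'%turn,'shift after turn',(R2.T@(np.array(xyz)-s['position'])*100).round(2), 'before turn',(R.T@(np.array(xyz)-s['position'])*100).round(2))
def press(p,o=(0.6255,0.0015),th=.055):
    c,s_=np.cos(th),np.sin(th); p=np.array(p,float); return np.array([o[0]+c*p[0]-s_*p[1],o[1]+s_*p[0]+c*p[1],p[2]])
E
python3 - <<'E'
from h import *
im=cv2.imread('pics/top0.png'); im2=cv2.imread('pics/side0.png')
rects=[[(-75,-145,74),(-75,75,74),(-65,75,74),(-65,-135,74)],[(-65,-135,60),(-65,75,60),(65,75,60),(65,-135,60)],[(-23,-18,170),(-23,18,170),(75,18,170),(75,-18,170)],[(75,-35,175),(75,35,175),(125,35,175),(125,-35,175)],[(-75,82,48),(-75,202,48),(75,202,48),(75,82,48)],[(55,-90,160),(-40.5,-90,130.4)]]
for n,i in (('top',im),('side',im2)):
    i=cv2.resize(i,None,fx=4,fy=4,interpolation=cv2.INTER_CUBIC)
    for r in rects:
        W=[press(np.array(p)/1000) for p in r]
        cv2.polylines(i,[np.int32((proj(n,W)+.5)*4)],True,(0,0,255),1)
    i=i[560:1120,800:1600] if n=='top' else i[640:1240,920:1720]
    cv2.imwrite(f'pics/{n}ov.png',i)
plan(press([-.0405,-.090,.130]),93+15)
E
```

```text
t2.00 pos [0.1515 0.6064 0.2267] tx [-0.97   0.242 -0.   ] ty [0.242 0.97  0.   ] tz [ 0.  0. -1.] F [-0.1 -0.6  0.7] w0.998 q [-1.43  0.43  0.02  1.57 -0.01  1.13 -0.08]
turn -32.0 shift after turn [-20.17 -79.84   9.67] before turn [-59.44 -56.99   9.67]
```

View pics/topov.png

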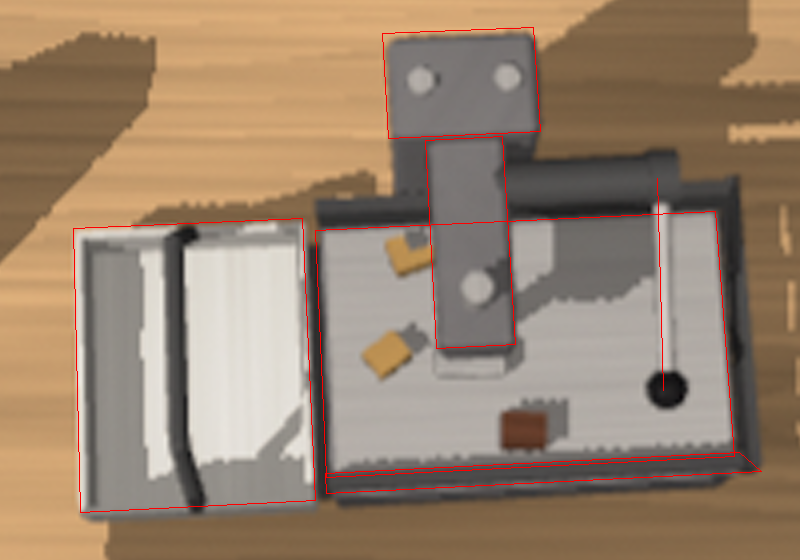

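View pics/sideov.png

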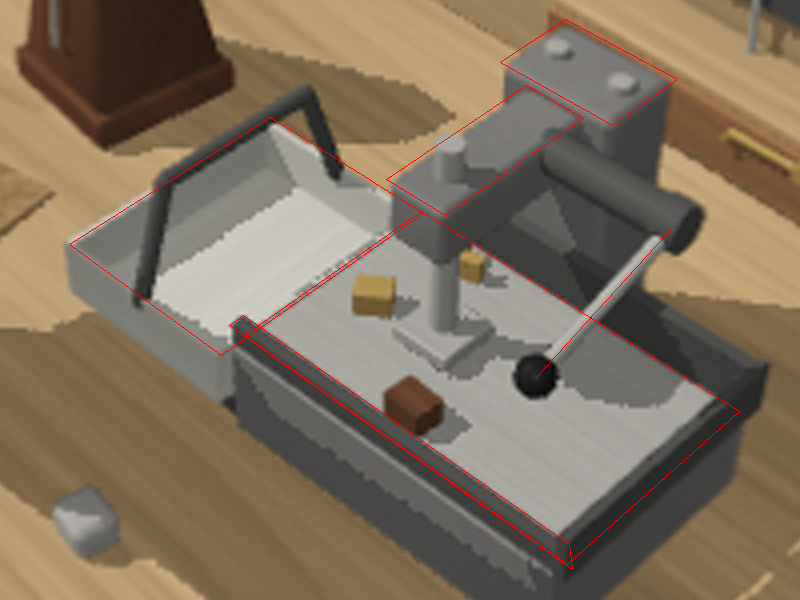

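The overlay sits about 4 mm too far in +x on the back edges and the head. I'll shift the origin to x 0.6215 and move the tool to above the knob.

```bash
sed -i 's/o=(0.6255,0.0015),th=.055/o=(0.6215,0.0012),th=.052/' h.py
python3 -m crank '[[[0,0,-4],-8,0],[[-4,0,-4],-8,0],[[-4.5,0,0],-8,0],[[-4.5,0,0],-8,0],[[0,-4.5,0],0,0]]' 15
python3 -m crank '[[[0,-4.5,0],0,0],[[0,-4.5,0],0,0],[[0,-4.5,0],0,0],[[0,-4.5,0],0,0],[[0,-4.5,0],0,0]]'
python3 -c "
from h import *
plan(press([-.0405,-.090,.130]),93+15)"
```

```text
clock: 2.5
position: [0.2945, 0.5718, 0.298]
ee_rot: [0.495, -3.102, 0.004]
force: [0.0, -1.7, -1.4]
width: 1.0
clock: 3.0
position: [0.3596, 0.3533, 0.3022]
ee_rot: [-0.49, 3.103, 0.001]
force: [0.6, -0.1, 0.4]
width: 1.004
t3.00 pos [0.3596 0.3533 0.3022] tx [-0.951 -0.308 -0.   ] ty [-0.308  0.951  0.   ] tz [ 0.  0. -1.] F [ 0.6 -0.1  0.4] w1.004 q [-0.89  0.18  0.01  1.74 -0.    1.22  1.  ]
turn -0.0 shift after turn [ -7.77 -49.23  17.21] before turn [ -7.8  -49.22  17.21]
```

```bash
python3 -m crank '[[[-1,-4.5,0],0,0],[[-1,-4.5,0],0,0],[[-1,-4.5,0],0,0],[[-1,-4.5,0],0,0],[[-1,-4.5,0],0,0]]'
python3 -m crank '[[[-1,-4.5,0],0,0],[[-1,-4.5,0],0,0],[[-0.8,-4.5,0],0,0],[[0,-4.5,0],0,0],[[0,-4.5,0],0,0]]'
python3 -m crank '[[[0,-4,0],0,0],[[0,0,0],0,0],[[0,0,0],0,0]]'
python3 -c "
from h import *
plan(press([-.0405,-.090,.130]),93+15)
im,d=get_image('top'); save(im,'pics/t1.png'); print(look_for('lever_knob','top'))
im,d=get_image('side'); save(im,'pics/s1.png'); print(look_for('lever_knob','side'))"
```

```text
clock: 3.5
position: [0.4769, 0.1548, 0.3024]
ee_rot: [-0.491, 3.102, 0.001]
force: [1.1, 0.5, 0.2]
width: 1.001
clock: 4.0
position: [0.5728, -0.0505, 0.3021]
ee_rot: [-0.491, 3.103, 0.0]
force: [1.0, 0.5, 0.1]
width: 1.001
clock: 4.3
position: [0.5846, -0.0879, 0.3019]
ee_rot: [0.487, -3.103, 0.0]
force: [0.9, 0.8, -0.8]
width: 1.003
t4.30 pos [ 0.5846 -0.0879  0.3019] tx [-0.952 -0.306  0.   ] ty [-0.306  0.952  0.   ] tz [-0. -0. -1.] F [ 0.9  0.8 -0.8] w1.003 q [-0.18  0.33  0.34  1.56 -0.11  1.27  2.05]
turn -0.2 shift after turn [-0.03 -0.31 17.19] before turn [-0.03 -0.31 17.19]
[{'location': [0.6562, -0.0874, 0.16], 'score': 0.58}, {'location': [0.6396, 0.0054, 0.0689], 'score': 0.27}]
[{'location': [0.6243, -0.0339, 0.0564], 'score': 0.67}, {'location': [0.652, -0.0882, 0.1493], 'score': 0.56}]
```

View pics/s1.png

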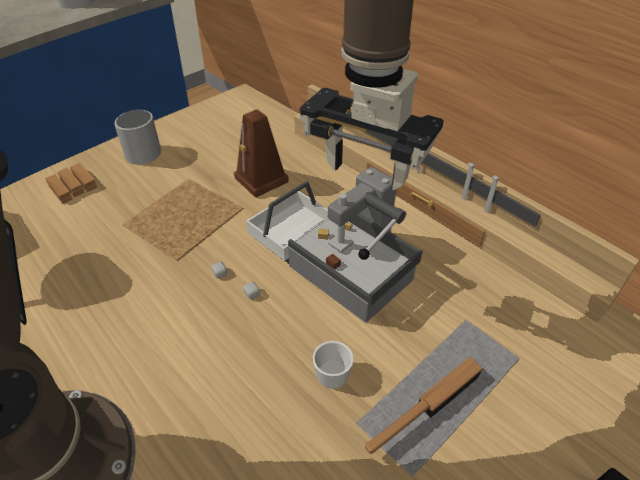

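```bash
python3 -m crank '[[[0,-0.3,4.5],0,0],[[0,0,4.5],0,0],[[0,0,4.0],0,0],[[0,0,3],0,0],[[0,0,2],0,0]]'
python3 -m crank '[[[0,0,0],0,60],[[0,0,0],0,200],[[0,0,0],0,255],[[0,0,0],0,255],[[0,0,0],0,255]]' 20
python3 -m crank '[[[0,0,0],0,255],[[0,0,0],0,255],[[0,0,0],0,255],[[0,0,0],0,255],[[0,0,0],0,255]]' 20
python3 -c "
from h import *
st()
im,d=get_image('side'); save(cv2.resize(im[100:340,200:520],None,fx=2.4,fy=2.4),'pics/s2.png')"
```

```text
clock: 5.0
position: [0.5843, -0.0881, 0.1198]
ee_rot: [0.493, -3.1, -0.002]
force: [0.0, 0.6, 0.4]
width: 0.998
clock: 5.5
position: [0.5861, -0.0897, 0.1231]
ee_rot: [-0.491, 3.101, -0.0]
force: [1.2, 0.4, -0.3]
width: 0.616
clock: 6.0
position: [0.5861, -0.0918, 0.1223]
ee_rot: [-0.489, 3.102, -0.004]
force: [1.6, -3.3, -1.6]
width: 0.199
t6.00 pos [ 0.5861 -0.0918  0.1223] tx [-0.952 -0.307 -0.001] ty [-0.307  0.952 -0.003] tz [ 0.002 -0.003 -1.   ] F [ 1.6 -3.3 -1.6] w0.199 q [-0.14  0.49  0.29  1.79 -0.18  0.88  2.11]
```

View pics/s2.png

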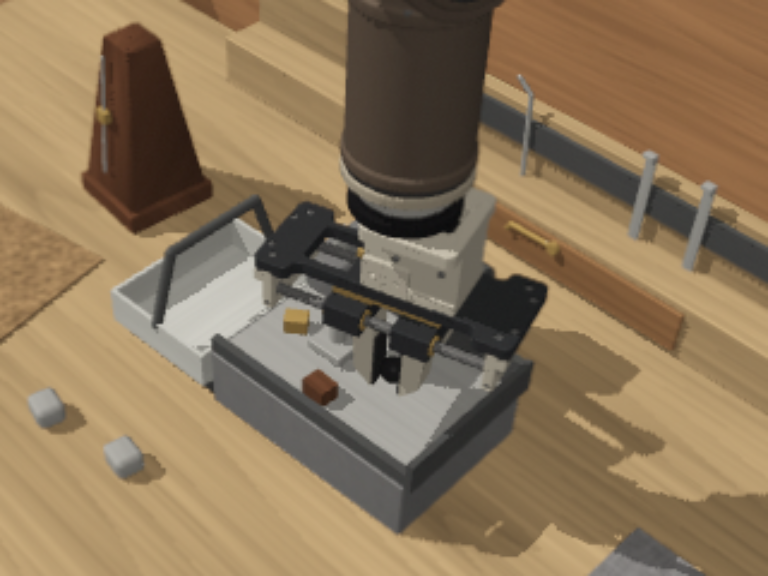

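```bash
python3 -c "
from h import *
s,R=st()
k=lambda q:press([.055-.1*np.cos(q-.3),-.09,.16+.1*np.sin(q-.3)])
for a in np.arange(0,1.25,.1): print(round(a,2),(R.T@(k(a+.1)-k(a))*100).round(2))"
```

```text
t6.05 pos [ 0.5861 -0.0916  0.1223] tx [-0.952 -0.307 -0.001] ty [-0.307  0.952 -0.002] tz [ 0.001 -0.002 -1.   ] F [ 2.3 -4.9 -0.8] w0.199 q [-0.14  0.49  0.29  1.79 -0.18  0.88  2.11]
0.0 [ 0.24  0.06 -0.97]
0.1 [ 0.14  0.04 -0.99]
0.2 [ 0.05  0.01 -1.  ]
0.3 [-0.05 -0.02 -1.  ]
0.4 [-0.15 -0.04 -0.99]
0.5 [-0.24 -0.07 -0.97]
0.6 [-0.33 -0.09 -0.94]
0.7 [-0.42 -0.11 -0.9 ]
0.8 [-0.51 -0.14 -0.85]
0.9 [-0.59 -0.16 -0.79]
1.0 [-0.66 -0.18 -0.73]
1.1 [-0.73 -0.19 -0.66]
1.2 [-0.79 -0.21 -0.58]
```

```bash
python3 -m crank '[[[0.25,0.05,-1],0,255],[[0.15,0.05,-1],0,255],[[0.05,0,-1],0,255],[[-0.05,0,-1],0,255],[[-0.15,-0.05,-1],0,255]]'
python3 -c "
from h import *
st()"
python3 -m crank '[[[-0.25,-0.05,-1],0,255],[[-0.35,-0.1,-0.95],0,255],[[-0.4,-0.1,-0.9],0,255],[[-0.5,-0.15,-0.85],0,255],[[-0.6,-0.15,-0.8],0,255]]'
python3 -m crank '[[[-0.65,-0.2,-0.75],0,255],[[-0.75,-0.2,-0.65],0,255],[[-0.25,-0.05,-0.2],0,255],[[0,0,0],0,255]]'
python3 -c "
from h import *
st();print(press([.055-.1*np.cos(.9),-.09,.16+.1*np.sin(.9)]))
im,d=get_image('side'); save(cv2.resize(im[60:300,200:520],None,fx=2.4,fy=2.4),'pics/s3.png')"
```

```text
clock: 6.55
position: [0.5833, -0.0919, 0.1724]
ee_rot: [-0.488, 3.103, -0.003]
force: [3.7, -4.4, -4.8]
width: 0.198
t6.55 pos [ 0.5833 -0.0919  0.1724] tx [-0.952 -0.307 -0.   ] ty [-0.307  0.952 -0.002] tz [ 0.001 -0.002 -1.   ] F [ 3.7 -4.4 -4.8] w0.198 q [-0.16  0.43  0.31  1.75 -0.15  0.98  2.09]
clock: 7.05
position: [0.604, -0.0905, 0.217]
ee_rot: [0.488, -3.101, 0.002]
force: [0.6, -5.9, -4.5]
width: 0.197
clock: 7.45
position: [0.6213, -0.0892, 0.2334]
ee_rot: [0.489, -3.102, 0.002]
force: [-3.6, -4.2, 3.6]
width: 0.2
t7.45 pos [ 0.6213 -0.0892  0.2334] tx [-0.952 -0.308  0.002] ty [-0.308  0.952 -0.001] tz [-0.001 -0.001 -1.   ] F [-3.6 -4.2  3.6] w0.200 q [-0.16  0.44  0.32  1.57 -0.15  1.15  2.08]
[ 0.61902657 -0.08905055  0.23833269]
```

View pics/s3.png

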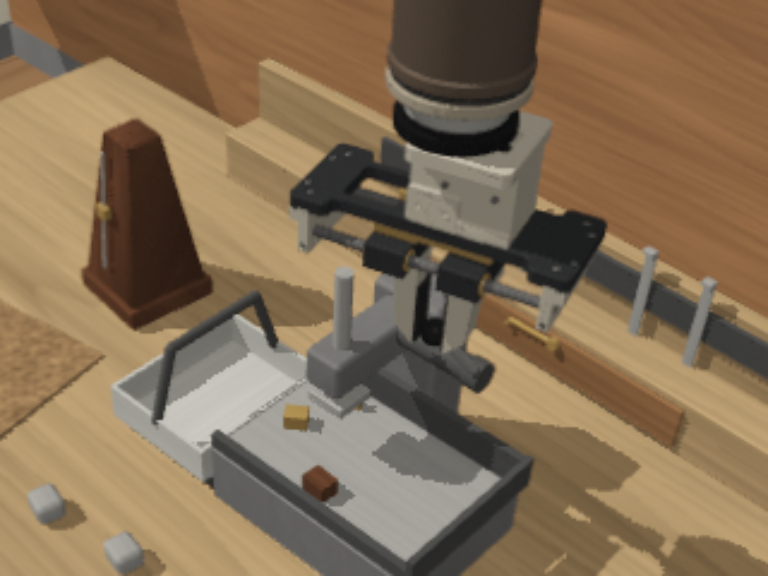

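```bash
python3 -m crank '[[[-0.25,-0.05,-0.2],0,255],[[0,0,0],0,255],[[0,0,0],0,255]]'
python3 -m crank '[[[0,0,0],0,0],[[0,0,0],0,0],[[0,0,0],0,0],[[0,0,0],0,0],[[0,0,0],0,0]]'
python3 -m crank '[[[0,0,-3],0,0],[[0,0,-4.5],0,0],[[3,0,0],8,0],[[4,-2,0],8,0],[[4,-4,0],8,0]]'
python3 -c "
from h import *
st()
im,d=get_image('side'); save(im,'pics/s4.png')
W=cloud('side',d)
for l in ['lever_knob','brush','scrap1']: print(l,[(x['location'],x['score']) for x in look_for(l,'side')[:3]])
im,d=get_image('top'); save(im,'pics/t4.png')
for l in ['lever_knob','brush','scrap1']: print(l,[(x['location'],x['score']) for x in look_for(l,'top')[:3]])
W2=cloud('top',d)
K=np.vstack([W.reshape(-1,3),W2.reshape(-1,3)]);c=press([.055-.1*np.cos(.9),-.09,.16+.1*np.sin(.9)])
k=K[np.linalg.norm(K-c,axis=1)<.02];print(c,len(k),k.min(0),k.max(0))
plan(np.array([.459,-.324,.10]),84.7)
"
```

```text
clock: 7.8
position: [0.6216, -0.0892, 0.2337]
ee_rot: [0.487, -3.097, 0.0]
force: [-7.4, -5.6, -4.8]
width: 0.2
clock: 8.3
position: [0.6245, -0.0873, 0.2353]
ee_rot: [-0.491, 3.102, 0.0]
force: [0.0, 0.0, 0.7]
width: 0.586
clock: 8.8
position: [0.5252, -0.159, 0.3103]
ee_rot: [0.168, 3.136, 0.001]
force: [1.9, -1.0, -0.0]
width: 0.983
t8.80 pos [ 0.5252 -0.159   0.3103] tx [-0.994  0.107 -0.001] ty [0.107 0.994 0.001] tz [ 0.001  0.001 -1.   ] F [ 1.9 -1.  -0. ] w0.983 q [-0.15  0.25  0.45  1.66 -0.12  1.25  1.79]
lever_knob [([0.6232, -0.0869, 0.2365], 0.61)]
brush [([0.5183, -0.3247, 0.0317], 0.95)]
scrap1 [([0.5752, -0.029, 0.0762], 0.49)]
lever_knob [([0.6472, -0.0884, 0.2171], 0.65)]
brush [([0.4588, -0.3155, 0.0409], 0.75)]
scrap1 [([0.618, 0.0454, 0.0715], 0.63)]
[ 0.61902657 -0.08905055  0.23833269] 207 [ 0.61269551 -0.09873695  0.22521459] [ 0.63131375 -0.07988095  0.25064764]
t9.20 pos [ 0.5266 -0.1589  0.3099] tx [-0.995  0.102  0.   ] ty [0.102 0.995 0.   ] tz [-0.  0. -1.] F [ 0.1  0.9 -0. ] w0.997 q [-0.15  0.26  0.45  1.66 -0.12  1.25  1.79]
turn -0.6 shift after turn [  5.2  -17.07  20.98] before turn [  5.03 -17.12  20.98]
```

View pics/s4.png

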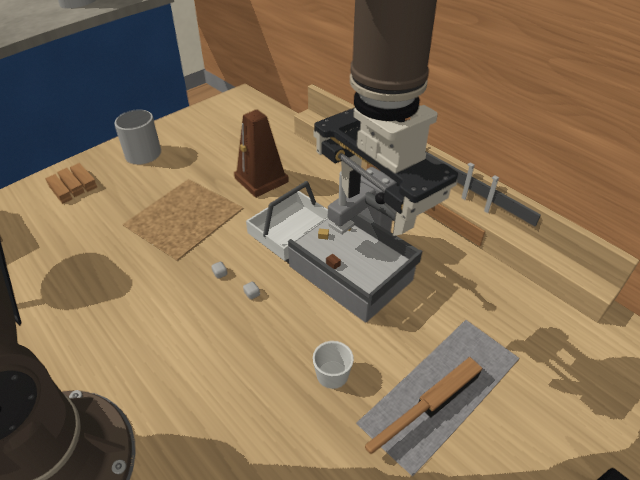

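View pics/t4.png

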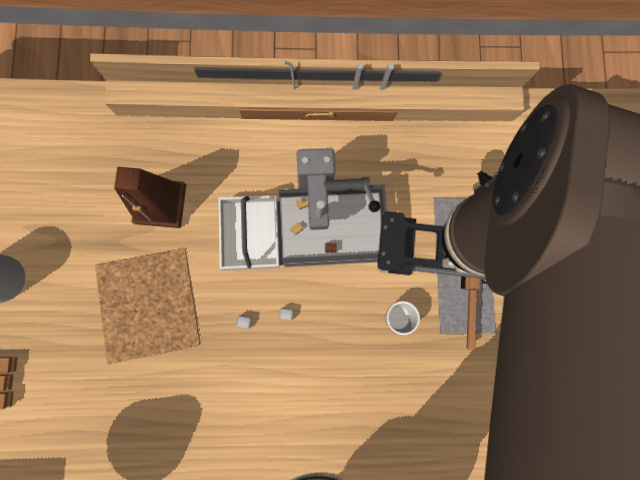

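```bash
python3 -m crank '[[[1.3,-4.3,3],0,0],[[1.3,-4.3,4],0,0],[[1.3,-4.3,4],0,0],[[1.2,-4.2,4],0,0],[[0,0,4],0,0]]'
python3 -m crank '[[[0,0,2],0,0],[[0,0,0],0,0],[[0,0,0],0,0]]'
python3 -c "
from h import *
plan(np.array([.459,-.324,.017]),84.7)
im,d=get_image('side');W=cloud('side',d)
Q=W.reshape(-1,3);Q=Q[~np.isnan(Q[:,0])]
Q=Q[(Q[:,1]<-.25)&(Q[:,1]>-.4)&(Q[:,2]>.027)&(Q[:,2]<.05)&(Q[:,0]<.66)&(Q[:,0]>.3)]
for a in np.arange(.36,.64,.04):
    s=Q[abs(Q[:,0]-a)<.01]
    if len(s):print('br',round(a,2),len(s),np.percentile(s[:,1],[2,50,98]).round(4))
save(im,'pics/s5.png')
"
```

```text
clock: 9.7
position: [0.4651, -0.3069, 0.1415]
ee_rot: [0.173, 3.136, -0.006]
force: [1.1, 0.4, -0.2]
width: 1.001
clock: 10.0
position: [0.4675, -0.3011, 0.1222]
ee_rot: [-0.163, -3.137, -0.0]
force: [0.4, -0.8, 1.2]
width: 1.001
t10.00 pos [ 0.4675 -0.3011  0.1222] tx [-0.995  0.104  0.   ] ty [0.104 0.995 0.   ] tz [-0.  0. -1.] F [ 0.4 -0.8  1.2] w1.001 q [ 0.15  0.46  0.45  1.89 -0.26  0.85  2.2 ]
turn -0.7 shift after turn [ 0.63 -2.36 10.52] before turn [ 0.6  -2.37 10.52]
br 0.4 134 [-0.3255 -0.3196 -0.3111]
br 0.44 145 [-0.3297 -0.3226 -0.3134]
br 0.48 131 [-0.333  -0.3264 -0.3175]
br 0.52 1 [-0.3426 -0.3426 -0.3426]
```

View pics/s5.png

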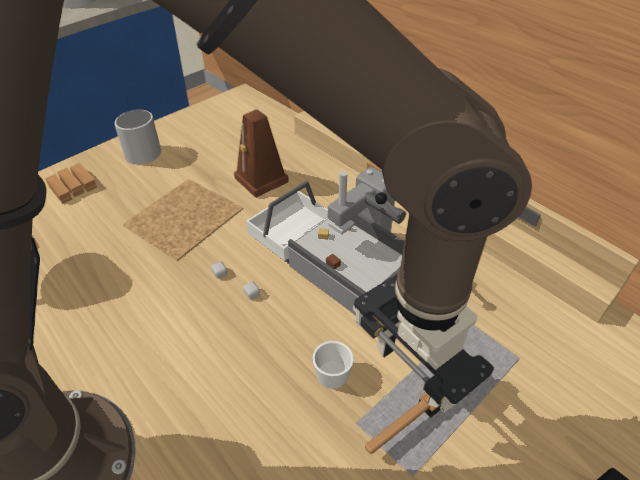

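```bash
python3 -m crank '[[[0.6,-2.4,0],0,0],[[0,0,4],-0.7,0],[[0,0,4],0,0],[[0,0,2.5],0,0],[[0,0,0],0,0]]'
python3 -c "
from h import *
plan(np.array([.459,-.324,.017]),84.7)"
```

```text
clock: 10.55
position: [0.4578, -0.3236, 0.0156]
ee_rot: [-0.144, -3.136, -0.003]
force: [0.4, 0.3, 0.2]
width: 1.003
t10.55 pos [ 0.4578 -0.3236  0.0156] tx [-0.996  0.092  0.003] ty [0.092 0.996 0.002] tz [-0.002  0.002 -1.   ] F [0.4 0.3 0.2] w1.003 q [ 0.26  0.62  0.36  1.95 -0.35  0.64  2.33]
turn 0.0 shift after turn [-0.12 -0.03 -0.14] before turn [-0.12 -0.03 -0.14]
```

```bash
python3 -m crank '[[[0,0,0],0,255],[[0,0,0],0,255],[[0,0,0],0,255],[[0,0,0],0,255],[[0,0,0],0,255]]' 40
python3 -m crank '[[[0,0,0],0,255],[[0,0,0],0,255],[[0,0,0],0,255],[[0,0,0],0,255],[[0,0,0],0,255]]' 40
python3 -m crank '[[[0,0,-2],0,255],[[0,0,-3],0,255],[[0,0,-4],0,255],[[0,0,-4],0,255],[[0,0,0],0,255]]'
python3 -c "
from h import *
st()
im,d=get_image('side');save(im,'pics/s6.png')
W=cloud('side',d)
Q=W.reshape(-1,3);Q=Q[~np.isnan(Q[:,0])]
Q=Q[(Q[:,1]<-.25)&(Q[:,1]>-.4)&(Q[:,2]>.12)&(Q[:,2]<.17)&(Q[:,0]<.66)&(Q[:,0]>.3)]
for a in np.arange(.36,.64,.02):
    s=Q[abs(Q[:,0]-a)<.01]
    if len(s):print('br',round(a,2),len(s),np.percentile(s[:,1],[2,50,98]).round(4),np.percentile(s[:,2],[5,50,95]).round(4))
"
```

```text
clock: 11.05
position: [0.4587, -0.3248, 0.0177]
ee_rot: [0.146, 3.137, -0.001]
force: [0.7, 0.1, 0.1]
width: 0.613
clock: 11.55
position: [0.4582, -0.3246, 0.017]
ee_rot: [-0.146, -3.138, -0.0]
force: [-0.3, 0.3, -0.2]
width: 0.176
clock: 12.05
position: [0.4605, -0.3267, 0.1519]
ee_rot: [0.146, 3.131, -0.005]
force: [0.5, -0.4, -2.4]
width: 0.174
t12.05 pos [ 0.4605 -0.3267  0.1519] tx [-0.996  0.093 -0.007] ty [ 0.093  0.996 -0.003] tz [ 0.007 -0.004 -1.   ] F [ 0.5 -0.4 -2.4] w0.174 q [ 0.18  0.43  0.47  1.85 -0.24  0.91  2.24]
br 0.38 25 [-0.3288 -0.3258 -0.3135] [0.1657 0.1677 0.1696]
br 0.4 13 [-0.3302 -0.3295 -0.3289] [0.1657 0.1681 0.1698]
br 0.42 10 [-0.3311 -0.3307 -0.3301] [0.1653 0.1688 0.1697]
br 0.44 62 [-0.3498 -0.3387 -0.3312] [0.1557 0.1649 0.1697]
br 0.46 44 [-0.3513 -0.3115 -0.3014] [0.1576 0.1657 0.1693]
br 0.56 4 [-0.3515 -0.3514 -0.351 ] [0.1522 0.1595 0.1679]
br 0.58 74 [-0.3526 -0.3517 -0.3485] [0.1405 0.1577 0.1698]
br 0.6 82 [-0.3546 -0.3533 -0.3473] [0.141  0.1573 0.1698]
br 0.62 40 [-0.3554 -0.3546 -0.3287] [0.1402 0.1672 0.1699]
```

View pics/s6.png

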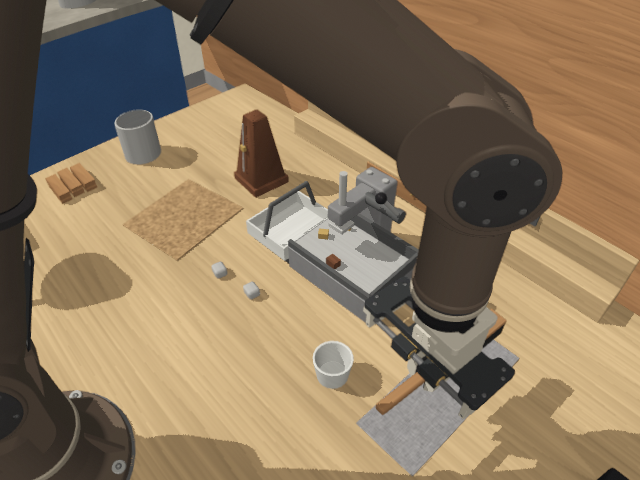

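```bash
python3 -c "
from h import *
print(press([-.23,-.075,.13]))
plan(press([-.23,-.075,.13]),93)
"
```

```text
[ 0.39570913 -0.08565323  0.13      ]
t12.10 pos [ 0.4596 -0.3256  0.1493] tx [-0.996  0.093 -0.005] ty [ 0.093  0.996 -0.002] tz [ 0.004 -0.002 -1.   ] F [-0.2 -0.4 -1.5] w0.170 q [ 0.18  0.43  0.47  1.85 -0.24  0.91  2.24]
turn -8.3 shift after turn [ 5.13 24.3   1.86] before turn [ 8.59 23.3   1.86]
```

```bash
python3 -m crank '[[[1,0,0],-4.1,255],[[2,2,0],-4.2,255],[[2,4,0],0,255],[[0.4,4,0],0,255],[[0,4,0],0,255]]'
python3 -m crank '[[[0,4,0],0,255],[[0,4,0.5],0,255],[[0,2,0.8],0,255],[[0,0,0],0,255],[[0,0,0],0,255]]'
python3 -c "
from h import *
plan(press([-.23,-.075,.099]),93)
im,d=get_image('side');save(im,'pics/s7.png')
im,d=get_image('top');save(im,'pics/t7.png')
"
```

```text
clock: 12.6
position: [0.3962, -0.1832, 0.1457]
ee_rot: [0.079, -3.138, -0.002]
force: [1.5, 1.5, -0.3]
width: 0.17
clock: 13.1
position: [0.3926, -0.0848, 0.1333]
ee_rot: [0.083, -3.139, 0.0]
force: [0.3, -0.6, -1.0]
width: 0.167
t13.10 pos [ 0.3926 -0.0848  0.1333] tx [-0.999 -0.053  0.002] ty [-0.053  0.999 -0.   ] tz [-0.002 -0.    -1.   ] F [ 0.3 -0.6 -1. ] w0.167 q [-0.23  0.2   0.36  2.22 -0.1   0.74  1.82]
turn 0.0 shift after turn [-0.31 -0.1   3.43] before turn [-0.31 -0.1   3.43]
```

View pics/s7.png

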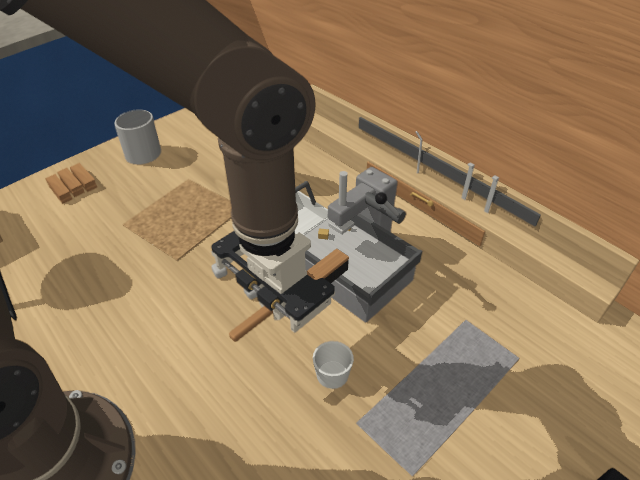

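View pics/t7.png

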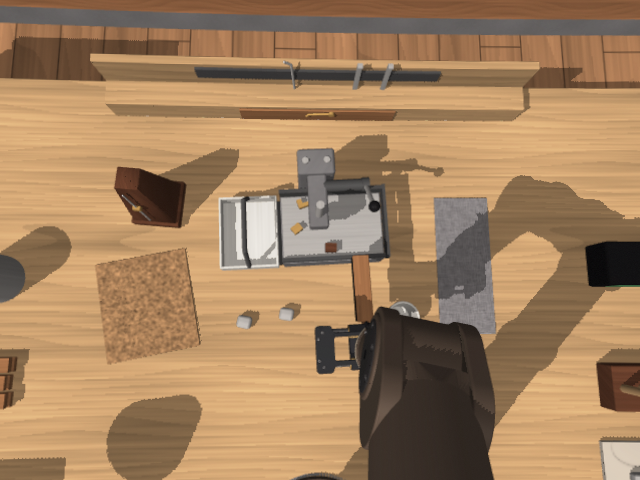

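```bash
python3 -c "
from h import *
st()
for n in('top','side'):
    im,d=get_image(n);W=cloud(n,d);Q=W.reshape(-1,3);Q=Q[~np.isnan(Q[:,0])]
    Q=Q[(Q[:,2]>.115)&(Q[:,2]<.162)&(Q[:,0]>.42)&(Q[:,0]<.6)&(abs(Q[:,1]+.085)<.035)]
    for a in np.arange(.42,.58,.02):
        s=Q[abs(Q[:,0]-a)<.01]
        if len(s):print(n,round(a,2),len(s),np.percentile(s[:,1],[2,50,98]).round(4),np.percentile(s[:,2],[2,50,98]).round(4))
    print(Q.max(0))
o=press([-.075,0,0]);print(o)
"
```

```text
t13.20 pos [ 0.3932 -0.0859  0.1338] tx [-0.999 -0.05   0.001] ty [-0.05   0.999 -0.   ] tz [-0.001 -0.    -1.   ] F [ 0.9 -0.2 -0.3] w0.168 q [-0.23  0.19  0.37  2.22 -0.1   0.74  1.82]
top 0.42 3 [-0.0794 -0.0776 -0.0771] [0.149  0.1581 0.1588]
top 0.44 173 [-0.0965 -0.0805 -0.0686] [0.1267 0.1517 0.1557]
top 0.46 207 [-0.0973 -0.0808 -0.0674] [0.1238 0.1514 0.1543]
top 0.48 209 [-0.0958 -0.0795 -0.0662] [0.1257 0.1515 0.154 ]
top 0.5 195 [-0.0947 -0.0782 -0.0652] [0.1279 0.1511 0.154 ]
top 0.52 189 [-0.0932 -0.0769 -0.064 ] [0.1275 0.151  0.1539]
top 0.54 197 [-0.0918 -0.0752 -0.0628] [0.1261 0.151  0.1537]
top 0.56 26 [-0.091  -0.0798 -0.0648] [0.149 0.151 0.153]
[ 0.55284781 -0.06222519  0.15881711]
side 0.48 119 [-0.0936 -0.0808 -0.0671] [0.1495 0.1518 0.1543]
side 0.5 220 [-0.0955 -0.0871 -0.0665] [0.1259 0.1515 0.1539]
side 0.52 240 [-0.0945 -0.0872 -0.0654] [0.1226 0.1506 0.1536]
side 0.54 242 [-0.0933 -0.0877 -0.0646] [0.1217 0.1505 0.1535]
side 0.56 24 [-0.0921 -0.088  -0.0653] [0.1239 0.1504 0.153 ]
[ 0.55294729 -0.06293204  0.15491588]
[ 0.54660138 -0.00269824  0.        ]
```

```bash
python3 -m crank '[[[0,0,2],0,255],[[-0.3,0,1.4],0,255],[[-3,0,0],0,255],[[-4,0,0],0,255],[[-4,0,0],0,255]]'
python3 -m crank '[[[-2,0,0],0,255],[[0,0,0],0,255],[[0,0,0],0,255]]'
python3 -c "
from h import *
plan(press([-.099,-.075,.0755]),93)
im,d=get_image('side');save(cv2.resize(im[150:350,200:460],None,fx=3,fy=3),'pics/s8.png')
"
```

```text
clock: 13.8
position: [0.5075, -0.08, 0.1]
ee_rot: [-0.079, 3.141, -0.0]
force: [0.6, -0.4, -0.9]
width: 0.171
clock: 14.1
position: [0.5257, -0.0789, 0.0996]
ee_rot: [0.079, -3.139, 0.001]
force: [0.2, 0.3, -1.1]
width: 0.172
t14.10 pos [ 0.5257 -0.0789  0.0996] tx [-0.999 -0.051  0.001] ty [-0.051  0.999 -0.   ] tz [-0.001 -0.    -1.   ] F [ 0.2  0.3 -1.1] w0.172 q [-0.2   0.44  0.33  1.97 -0.2   0.77  1.87]
turn -0.1 shift after turn [-0.08  0.    2.41] before turn [-0.08  0.    2.41]
```

View pics/s8.png

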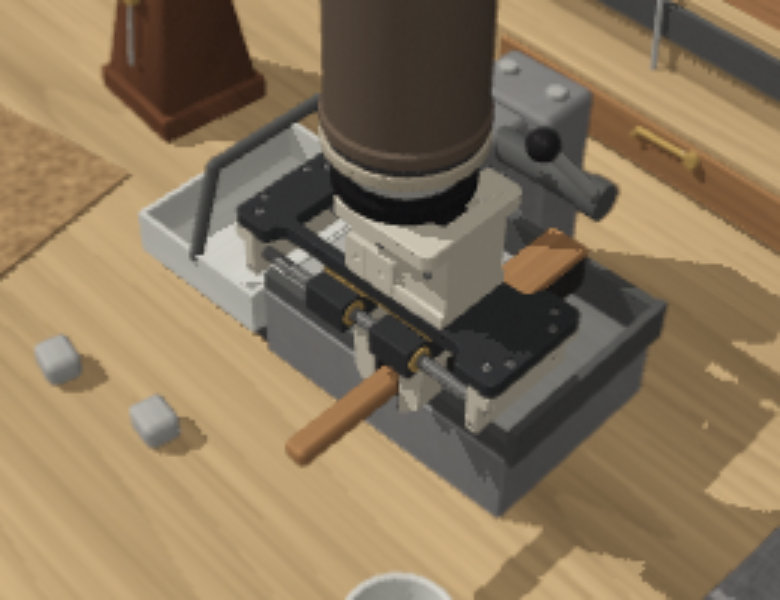

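```bash
python3 -m crank '[[[0,0,1],0,255],[[0,0,0.9],0,255],[[0,0,0.4],0,255],[[0,0,0],0,255]]'
python3 -c "
from h import *
plan(press([-.099,.095-.015,.0755]),93)
"
```

```text
clock: 14.55
position: [0.5252, -0.0779, 0.0761]
ee_rot: [0.081, -3.139, -0.0]
force: [-0.5, 0.5, -1.4]
width: 0.168
t14.55 pos [ 0.5252 -0.0779  0.0761] tx [-0.999 -0.052  0.002] ty [-0.052  0.999  0.   ] tz [-0.002  0.    -1.   ] F [-0.5  0.5 -1.4] w0.168 q [-0.19  0.48  0.32  1.99 -0.22  0.71  1.89]
turn -0.0 shift after turn [-0.13 15.4   0.06] before turn [-0.12 15.4   0.06]
```

```bash
python3 -m crank '[[[-0.1,1,0],0,255],[[0,1,0],0,255],[[0,1,0],0,255],[[0,1,0],0,255],[[0,1,0],0,255]]'
python3 -m crank '[[[0,1,0],0,255],[[0,1,0],0,255],[[0,1,0],0,255],[[0,0.5,0],0,255],[[0,0,0],0,255]]'
python3 -c "
from h import *
plan(press([-.099,.095-.015,.0755]),93)
im,d=get_image('side');save(cv2.resize(im[150:350,200:460],None,fx=3,fy=3),'pics/s9.png')
im,d=get_image('top');save(cv2.resize(im[140:300,200:420],None,fx=3.5,fy=3.5),'pics/t9.png')
"
```

```text
clock: 15.05
position: [0.5246, -0.0267, 0.0772]
ee_rot: [-0.083, 3.14, 0.0]
force: [-0.1, -1.0, -1.6]
width: 0.171
clock: 15.55
position: [0.5228, 0.008, 0.077]
ee_rot: [0.084, -3.14, -0.0]
force: [0.2, -0.4, -2.5]
width: 0.17
t15.55 pos [0.5228 0.008  0.077 ] tx [-0.999 -0.053  0.   ] ty [-0.053  0.999  0.   ] tz [-0.  0. -1.] F [ 0.2 -0.4 -2.5] w0.170 q [-0.35  0.46  0.31  2.01 -0.22  0.7   1.72]
turn 0.0 shift after turn [0.07 6.81 0.15] before turn [0.07 6.81 0.15]
```

View pics/s9.png

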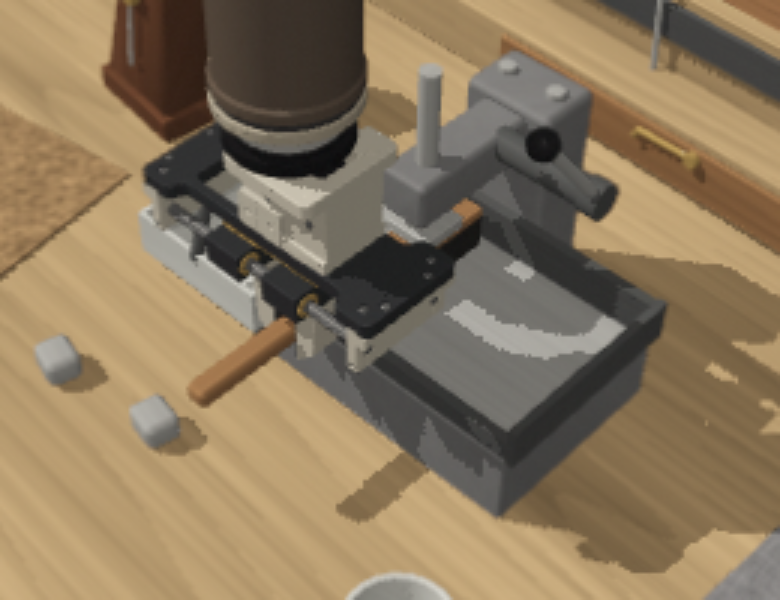

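View pics/t9.png

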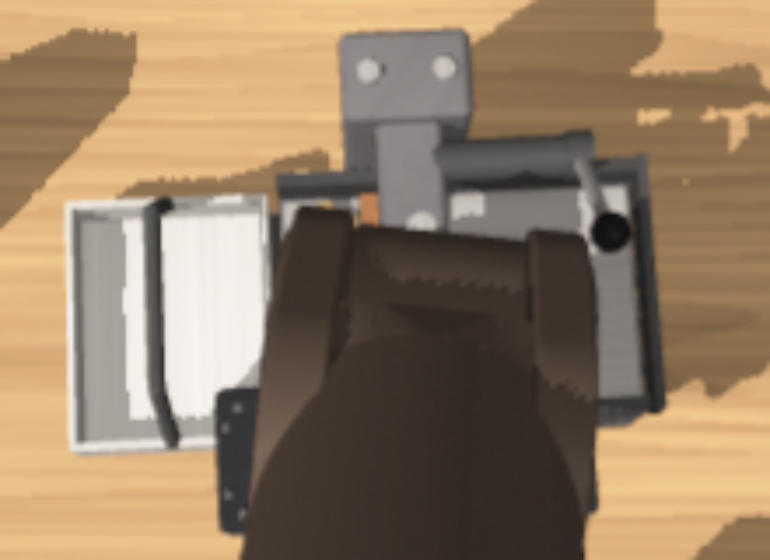

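```bash
python3 -m crank '[[[0,1,0.1],0,255],[[0,1,0],0,255],[[0,1,0],0,255],[[0,1,0],0,255],[[0,1,0],0,255]]'
python3 -m crank '[[[0,1,0],0,255],[[0,1,0],0,255],[[0,0.8,0],0,255],[[0,0.5,0],0,255],[[0,0,0],0,255]]'
python3 -c "
from h import *
plan(press([-.099,.095-.015,.0755]),93)
im,d=get_image('side');save(cv2.resize(im[150:350,200:460],None,fx=3,fy=3),'pics/s10.png')
im,d=get_image('top');save(cv2.resize(im[140:300,200:420],None,fx=3.5,fy=3.5),'pics/t10.png')
"
```

```text
clock: 16.15
position: [0.5201, 0.0582, 0.076]
ee_rot: [0.083, -3.14, -0.0]
force: [-0.6, -0.2, -1.1]
width: 0.172
clock: 16.65
position: [0.5184, 0.0907, 0.076]
ee_rot: [0.083, -3.14, -0.0]
force: [0.7, -0.1, -0.5]
width: 0.171
t16.65 pos [0.5184 0.0907 0.076 ] tx [-0.999 -0.053  0.   ] ty [-0.053  0.999  0.   ] tz [-0.  0. -1.] F [ 0.7 -0.1 -0.5] w0.171 q [-0.51  0.47  0.31  2.   -0.22  0.71  1.56]
turn 0.0 shift after turn [ 0.07 -1.48  0.05] before turn [ 0.07 -1.48  0.05]
```

View pics/s10.png

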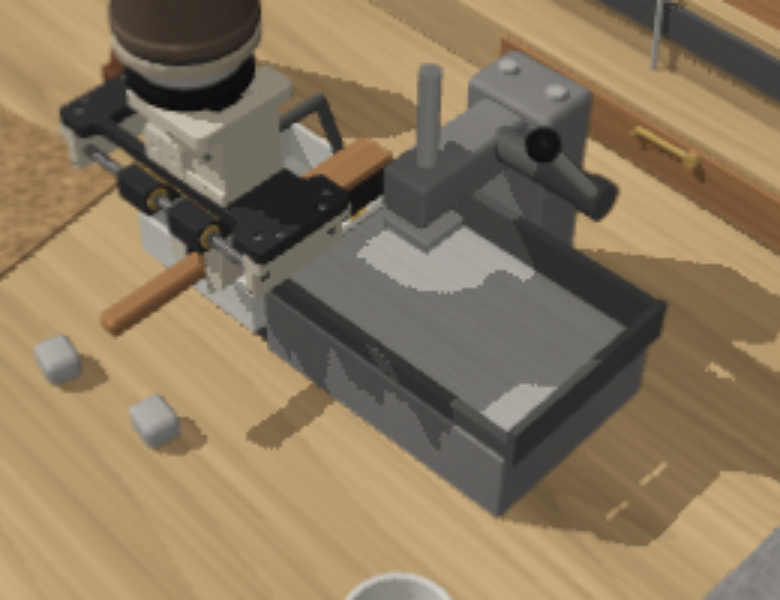

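View pics/t10.png

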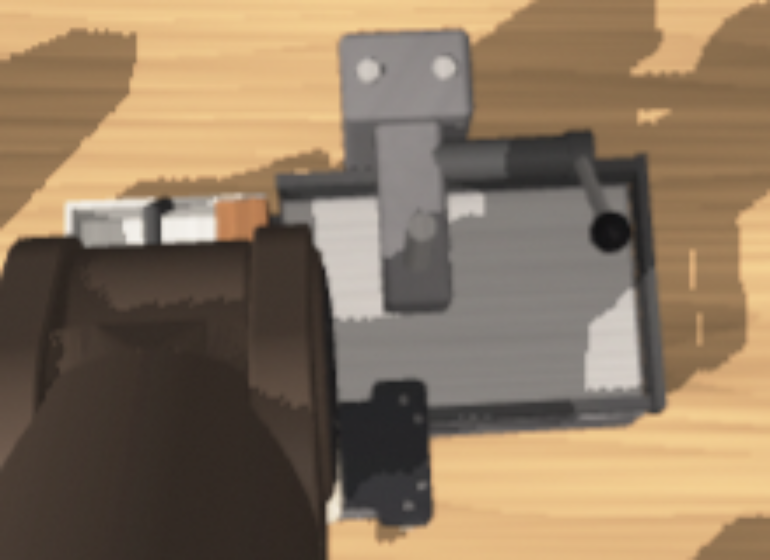

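```bash
python3 -m crank '[[[0,0,-1],0,255],[[0,0,-2],0,255],[[0,0,-3],0,255],[[0,0,-4],0,255],[[3,0,-3],0,255]]'
python3 -m crank '[[[4,0,0],0,255],[[4,-3,0],0,255],[[3,-4,0],0,255],[[0,-4,0],0,255],[[0,-4,0],0,255]]'
python3 -m crank '[[[0,-4,0],0,255],[[0,-2,0],0,255],[[0,0,0],0,255]]'
python3 -c "
from h import *
st()
im,d=get_image('side');save(cv2.resize(im[150:310,200:420],None,fx=3.5,fy=3.5,interpolation=2),'pics/s11.png')
print([(x['location'].round(3) if hasattr(x['location'],'round') else x['location'],x['score']) for x in look_for('scrap1','side')])
im,d=get_image('top');save(cv2.resize(im[140:300,200:420],None,fx=3.5,fy=3.5,interpolation=2),'pics/t11.png')
print([(x['location'],x['score']) for x in look_for('scrap1','top')])
"
```

```text
clock: 17.25
position: [0.4917, 0.0878, 0.2091]
ee_rot: [-0.078, 3.136, -0.0]
force: [-0.9, 0.5, -0.8]
width: 0.171
clock: 17.75
position: [0.3855, -0.0688, 0.207]
ee_rot: [-0.081, 3.139, 0.002]
force: [1.5, -0.4, -0.4]
width: 0.17
clock: 18.05
position: [0.3893, -0.1305, 0.2069]
ee_rot: [-0.072, 3.139, -0.001]
force: [0.2, 0.8, -1.2]
width: 0.171
t18.05 pos [ 0.3893 -0.1305  0.2069] tx [-0.999 -0.046 -0.001] ty [-0.046  0.999 -0.001] tz [ 0.001 -0.001 -1.   ] F [ 0.2  0.8 -1.2] w0.171 q [-0.34  0.09  0.59  2.12 -0.06  0.94  1.9 ]
[]
[([0.6165, 0.1352, 0.0284], 0.65), ([0.663, 0.1082, 0.0261], 0.61), ([0.475, -0.1166, 0.2234], 0.52), ([0.5685, -0.3263, -0.0012], 0.39), ([0.5712, 0.0987, 0.0385], 0.38)]
```

View pics/s11.png

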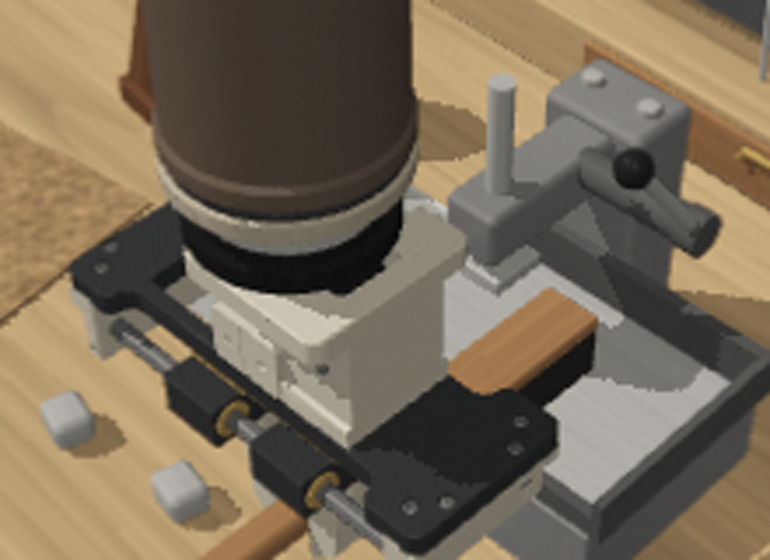

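View pics/t11.png

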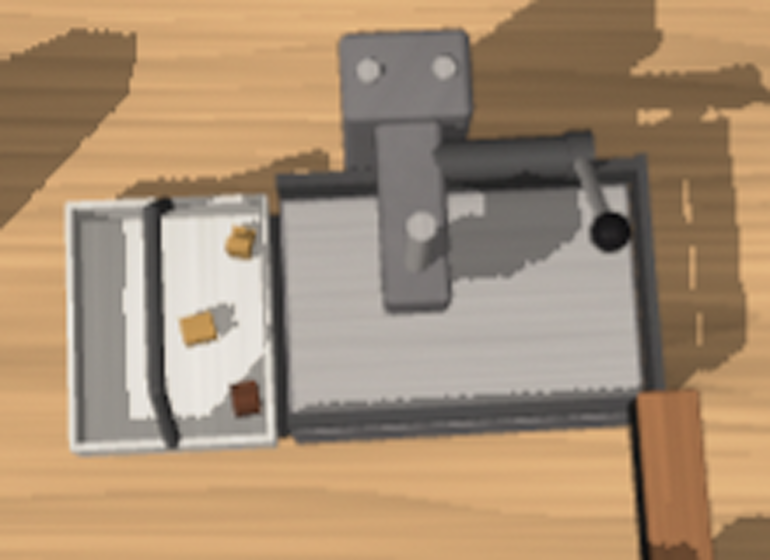

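```bash
python3 -m crank '[[[0,-4,0],4.1,255],[[0,-4,0],4.2,255],[[-1,-4,0],0,255],[[-2,-4,2],0,255],[[-2,-3,3],0,255]]'
python3 -m crank '[[[0,0,3],0,255],[[0,0,2],0,255],[[0,0,0],0,255],[[0,0,0],0,255]]'
python3 -c "
from h import *
plan([.459,-.324,.019],84.7)
im,d=get_image('side');save(im,'pics/s12.png')
"
```

```text
clock: 18.75
position: [0.4325, -0.3232, 0.1567]
ee_rot: [0.144, 3.134, -0.002]
force: [1.3, 0.8, -1.1]
width: 0.167
clock: 19.15
position: [0.4308, -0.3204, 0.1063]
ee_rot: [-0.144, -3.138, -0.001]
force: [0.5, -0.8, -0.9]
width: 0.17
t19.15 pos [ 0.4308 -0.3204  0.1063] tx [-0.996  0.092  0.   ] ty [0.092 0.996 0.001] tz [-0.     0.001 -1.   ] F [ 0.5 -0.8 -0.9] w0.170 q [ 0.09  0.48  0.62  1.96 -0.38  0.81  2.4 ]
turn 0.0 shift after turn [-2.84 -0.11  8.73] before turn [-2.84 -0.11  8.73]
```

View pics/s12.png

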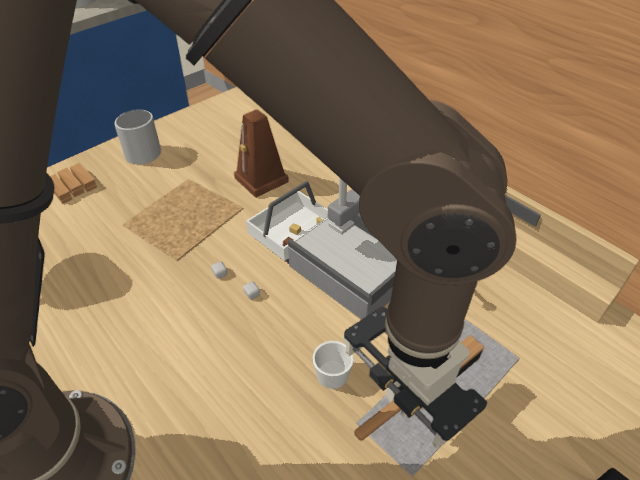

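```bash
python3 -m crank '[[[-2.8,0,0],0,255],[[0,-0.1,4],0,255],[[0,0,3],0,255],[[0,0,1.2],0,255],[[0,0,0.4],0,255]]'
python3 -m crank '[[[0,0,0],0,255],[[0,0,0.15],0,255]]'
python3 -c "
from h import *
plan([.459,-.324,.017],84.7)
"
```

```text
clock: 19.7
position: [0.4584, -0.3245, 0.0202]
ee_rot: [-0.145, -3.138, -0.001]
force: [-0.5, -0.3, -0.6]
width: 0.166
clock: 19.9
position: [0.4592, -0.3256, 0.0202]
ee_rot: [0.146, 3.136, -0.002]
force: [0.2, 1.3, -1.3]
width: 0.167
t19.90 pos [ 0.4592 -0.3256  0.0202] tx [-0.996  0.093 -0.003] ty [ 0.093  0.996 -0.001] tz [ 0.002 -0.001 -1.   ] F [ 0.2  1.3 -1.3] w0.167 q [ 0.16  0.64  0.52  1.96 -0.5   0.67  2.47]
turn -0.0 shift after turn [0.04 0.15 0.32] before turn [0.04 0.15 0.32]
```

```bash
python3 -m crank '[[[0,0,0.1],0,255],[[0,0,0.1],0,255],[[0,0,0],0,255]]'
python3 -m crank '[[[0,0,0.1],0,255],[[0,0,0],0,255]]'
python3 -c "
from h import *
st()"
```

```text
clock: 20.2
position: [0.4585, -0.325, 0.0169]
ee_rot: [0.146, 3.137, -0.0]
force: [-0.8, 0.1, 1.1]
width: 0.17
clock: 20.4
position: [0.4581, -0.325, 0.0162]
ee_rot: [0.147, 3.138, 0.0]
force: [-3.2, 1.7, 10.2]
width: 0.169
t20.40 pos [ 0.4581 -0.325   0.0162] tx [-0.996  0.093 -0.   ] ty [0.093 0.996 0.   ] tz [ 0.  0. -1.] F [-3.2  1.7 10.2] w0.169 q [ 0.16  0.64  0.51  1.96 -0.5   0.66  2.47]
```

```bash
python3 -m crank '[[[0,0,0],0,0],[[0,0,0],0,0],[[0,0,0],0,0],[[0,0,0],0,0],[[0,0,0],0,0]]' 20
python3 -m crank '[[[0,0,0],0,0],[[0,0,0],0,0],[[0,0,-1],0,0],[[0,0,-3],0,0],[[0,0,-4],0,0]]'
python3 -m crank '[[[0,0,-4.5],0,0],[[0,0,-4.5],0,0],[[0,0,-4.5],0,0],[[0,0,-4.5],0,0],[[0,0,-4.5],0,0]]'
python3 -c "
from h import *
plan(press([.055-.1*np.cos(.9)+.002,-.09,.32]),93+15)
im,d=get_image('side');save(im,'pics/s13.png')
"
```

```text
clock: 20.9
position: [0.4582, -0.3248, 0.0154]
ee_rot: [-0.146, -3.138, -0.0]
force: [0.1, 0.7, 0.5]
width: 0.559
clock: 21.4
position: [0.4571, -0.3242, 0.0958]
ee_rot: [-0.146, -3.135, -0.002]
force: [1.0, -0.7, 0.4]
width: 0.976
clock: 21.9
position: [0.4574, -0.3248, 0.3233]
ee_rot: [0.147, 3.138, -0.0]
force: [1.6, -0.2, 0.5]
width: 1.005
t21.90 pos [ 0.4574 -0.3248  0.3233] tx [-0.996  0.094 -0.001] ty [ 0.094  0.996 -0.   ] tz [ 0.001 -0.    -1.   ] F [ 1.6 -0.2  0.5] w1.005 q [-0.03  0.3   0.74  1.62 -0.21  1.3   2.23]
turn -23.4 shift after turn [-22.85  17.37   0.34] before turn [-14.08  25.01   0.34]
```

View pics/s13.png

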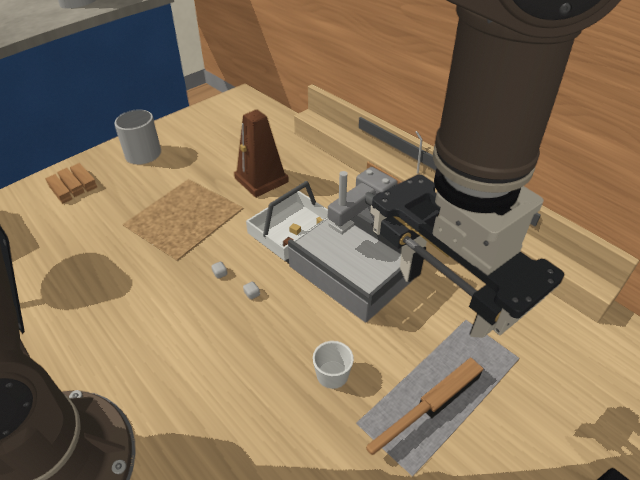

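```bash
python3 -m crank '[[[0,0,0],-7.8,0],[[-1,0,0],-7.8,0],[[-2,3,0],-7.8,0],[[-4,3,0],0,0],[[-4,3,0],0,0]]'
python3 -m crank '[[[-4,3,0],0,0],[[-4,3,0],0,0],[[-3,2,0],0,0],[[0,0,0],0,0],[[0,0,0],0,0]]'
python3 -c "
from h import *
plan(press([.055-.1*np.cos(.9)+.002,-.09,.230]),93+15)
"
```

```text
clock: 22.45
position: [0.5399, -0.2089, 0.3216]
ee_rot: [-0.489, 3.102, -0.0]
force: [1.5, -1.0, -0.2]
width: 0.999
clock: 22.95
position: [0.6197, -0.0987, 0.3206]
ee_rot: [0.496, -3.101, 0.001]
force: [-1.3, -1.2, -0.0]
width: 1.002
t22.95 pos [ 0.6197 -0.0987  0.3206] tx [-0.95  -0.312  0.001] ty [-0.312  0.95  -0.   ] tz [-0.001 -0.001 -1.   ] F [-1.3 -1.2 -0. ] w1.002 q [-0.3   0.41  0.57  1.45 -0.22  1.34  2.16]
turn 0.2 shift after turn [-0.44  0.89  9.06] before turn [-0.44  0.89  9.06]
```

```bash
python3 -m crank '[[[-0.4,0.9,0],0,0],[[0,0,3],0,0],[[0,0,3],0,0],[[0,0,2],0,0],[[0,0,1],0,0]]'
python3 -m crank '[[[0,0,0],0,255],[[0,0,0],0,255],[[0,0,0],0,255],[[0,0,0],0,255],[[0,0,0],0,255]]' 20
python3 -m crank '[[[0,0,0],0,255],[[0,0,0],0,255],[[0,0,0],0,255],[[0,0,0],0,255],[[0,0,0],0,255]]' 20
python3 -c "
from h import *
s,R=st()
k=lambda q:press([.055-.1*np.cos(q-.3),-.09,.16+.1*np.sin(q-.3)])
for a in np.arange(1.2,-.05,-.1): print(round(a,2),(R.T@(k(a-.1)-k(a))*100).round(2))"
```

```text
clock: 23.45
position: [0.6193, -0.09, 0.2292]
ee_rot: [0.49, -3.101, -0.001]
force: [0.1, 0.4, 0.1]
width: 0.999
clock: 23.95
position: [0.6211, -0.0896, 0.2312]
ee_rot: [-0.493, 3.102, -0.0]
force: [-0.0, 0.1, -0.5]
width: 0.615
clock: 24.45
position: [0.6208, -0.0897, 0.2305]
ee_rot: [-0.493, 3.103, -0.0]
force: [-0.5, 0.9, -1.0]
width: 0.205
t24.45 pos [ 0.6208 -0.0897  0.2305] tx [-0.951 -0.31   0.   ] ty [-0.31   0.951 -0.   ] tz [ 0. -0. -1.] F [-0.5  0.9 -1. ] w0.205 q [-0.3   0.47  0.54  1.59 -0.25  1.15  2.18]
1.2 [0.73 0.2  0.66]
1.1 [0.66 0.18 0.73]
1.0 [0.58 0.16 0.8 ]
0.9 [0.5  0.14 0.85]
0.8 [0.42 0.11 0.9 ]
0.7 [0.33 0.09 0.94]
0.6 [0.24 0.06 0.97]
0.5 [0.14 0.04 0.99]
0.4 [0.05 0.01 1.  ]
0.3 [-0.05 -0.01  1.  ]
0.2 [-0.14 -0.04  0.99]
0.1 [-0.24 -0.06  0.97]
-0.0 [-0.33 -0.09  0.94]
```

```bash
python3 -m crank '[[[0.75,0.2,0.65],0,255],[[0.65,0.2,0.75],0,255],[[0.6,0.15,0.8],0,255],[[0.5,0.15,0.85],0,255],[[0.4,0.1,0.9],0,255]]'
python3 -m crank '[[[0.35,0.1,0.95],0,255],[[0.25,0.05,1],0,255],[[0.15,0.05,1],0,255],[[0.05,0,1],0,255],[[-0.05,0,1],0,255]]'
python3 -m crank '[[[-0.15,-0.05,1],0,255],[[-0.25,-0.05,1],0,255],[[-0.05,0,0.2],0,255],[[0,0,0.2],0,255],[[0,0,0],0,255]]'
python3 -c "
from h import *
st();print(press([.055-.1*np.cos(.3),-.09,.16-.1*np.sin(.3)]))
im,d=get_image('side'); save(cv2.resize(im[60:300,200:520],None,fx=2.4,fy=2.4),'pics/s14.png')"
```

```text
clock: 24.95
position: [0.59, -0.0915, 0.1904]
ee_rot: [0.492, -3.103, 0.001]
force: [2.3, -3.6, 2.0]
width: 0.205
clock: 25.45
position: [0.5826, -0.0917, 0.1405]
ee_rot: [0.493, -3.102, 0.0]
force: [0.3, -5.6, 2.7]
width: 0.2
clock: 25.95
position: [0.5876, -0.0913, 0.1179]
ee_rot: [-0.493, 3.103, 0.0]
force: [-4.0, -3.9, 14.3]
width: 0.198
t25.95 pos [ 0.5876 -0.0913  0.1179] tx [-0.951 -0.31  -0.   ] ty [-0.31   0.951  0.   ] tz [ 0.  0. -1.] F [-4.  -3.9 14.3] w0.198 q [-0.28  0.53  0.49  1.8  -0.31  0.89  2.24]
[ 0.58569903 -0.09078515  0.13044798]
```

View pics/s14.png

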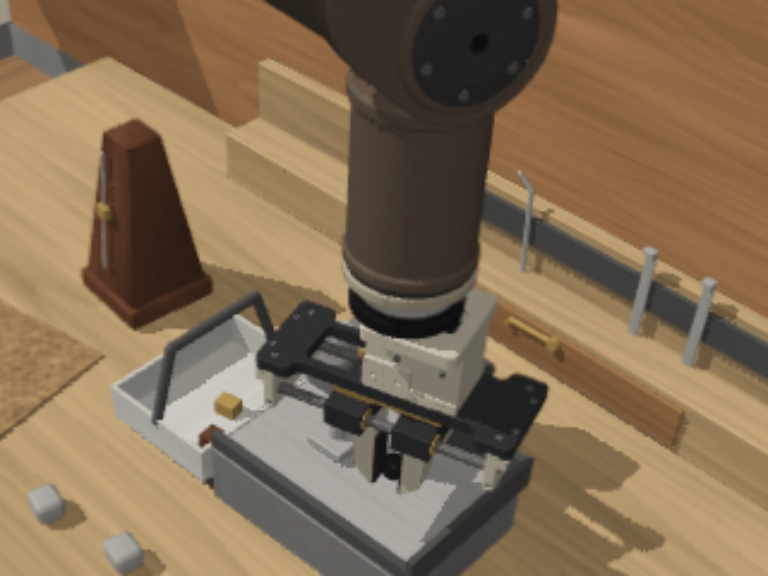

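```bash
python3 -m crank '[[[0,0,0],0,0],[[0,0,0],0,0],[[0,0,0],0,0],[[0,0,0],0,0],[[0,0,0],0,0]]' 20
python3 -m crank '[[[0,0,0],0,0],[[0,0,0],0,0],[[0,0,-2],0,0],[[0,0,-3],0,0],[[0,0,-4],0,0]]'
python3 -m crank '[[[2,0,-4],0,0],[[4,0,-4.5],0,0],[[4,0,0],0,0],[[4,0,0],0,0],[[0,0,0],0,0]]'
python3 -c "
from h import *
st()
for n in('side','top'):
    im,d=get_image(n); save(im,f'pics/{n}15.png')
    W=cloud(n,d).reshape(-1,3); W=W[~np.isnan(W[:,0])]
    h=W[(W[:,2]>.1)&(W[:,2]<.125)&(W[:,1]>.1)&(W[:,1]<.18)&(W[:,0]>.53)&(W[:,0]<.7)]
    if len(h): print(n,'handle',len(h),h.min(0).round(4),h.max(0).round(4),np.polyfit(h[:,0],h[:,1],1),h.mean(0))
    k=W[np.linalg.norm(W-press([.055-.1*np.cos(.3),-.09,.16-.1*np.sin(.3)]),axis=1)<.022]
    if len(k):print(n,'knob',len(k),k.min(0).round(4),k.max(0).round(4))
    print([(np.round(x['location'],3),x['score']) for x in look_for('scrap1',n)])
"
```

```text
clock: 26.5
position: [0.5874, -0.0904, 0.1172]
ee_rot: [0.494, -3.102, -0.001]
force: [0.3, -0.2, 0.4]
width: 0.585
clock: 27.0
position: [0.5864, -0.0906, 0.2072]
ee_rot: [0.493, -3.1, -0.001]
force: [0.0, 0.0, 0.4]
width: 0.987
clock: 27.5
position: [0.4564, -0.1345, 0.2854]
ee_rot: [0.486, -3.104, -0.003]
force: [-0.1, 0.3, 0.5]
width: 1.002
t27.50 pos [ 0.4564 -0.1345  0.2854] tx [-0.952 -0.306 -0.   ] ty [-0.306  0.952  0.002] tz [-0.     0.002 -1.   ] F [-0.1  0.3  0.5] w1.002 q [-0.35  0.14  0.6   1.87 -0.09  1.16  2.17]
side handle 59 [0.5557 0.1352 0.101 ] [0.575  0.1461 0.1191] [-0.11407602  0.20401165] [0.56345358 0.13973511 0.11103912]
side knob 57 [ 0.5789 -0.1011  0.1261] [ 0.606  -0.088   0.1392]
[]
top handle 304 [0.5564 0.136  0.1008] [0.6711 0.1493 0.1203] [0.04995078 0.11243137] [0.61221136 0.14301181 0.11533462]
top knob 106 [ 0.5797 -0.1008  0.1285] [ 0.606  -0.0818  0.143 ]
[(array([ 0.658, -0.303,  0.005]), 0.72), (array([0.617, 0.132, 0.027]), 0.66), (array([0.663, 0.107, 0.026]), 0.64), (array([0.57 , 0.101, 0.038]), 0.56)]
```

View pics/side15.png

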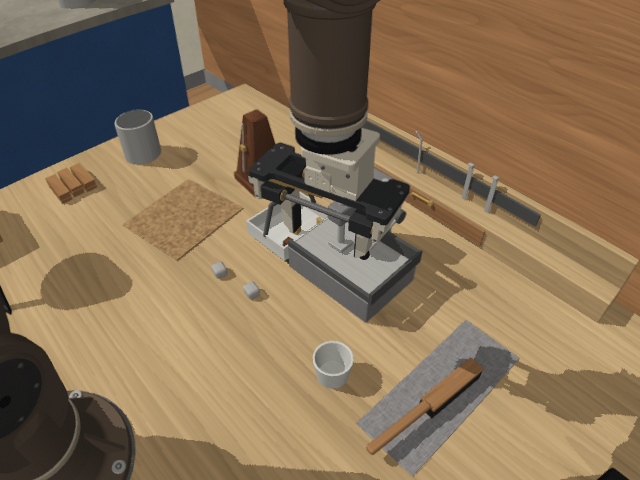

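View pics/top15.png

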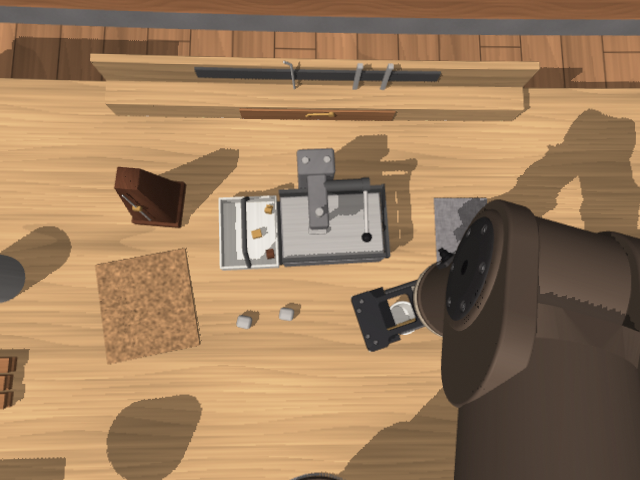

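```bash
python3 -c "
from h import *
plan([.6138,.1431,.25],92.9)"
python3 -m crank '[[[0,0,0],7.5,0],[[0,0,0],7.4,0],[[0,4,0],0,0],[[0,4.5,0],0,0],[[0,4.5,0],0,0]]'
python3 -m crank '[[[0,4.5,0],0,0],[[0,4.5,0],0,0],[[0,4.5,0],0,0],[[0,0,0],0,0]]'
python3 -c "
from h import *
plan([.6138,.1431,.25],92.9)"
```

```text
t27.70 pos [ 0.4618 -0.1316  0.285 ] tx [-0.95  -0.311 -0.001] ty [-0.311  0.95  -0.   ] tz [ 0.001  0.    -1.   ] F [-1.4 -0.4  0.1] w1.001 q [-0.35  0.15  0.6   1.86 -0.09  1.16  2.17]
turn 15.2 shift after turn [-16.57  26.67   3.52] before turn [-22.99  21.38   3.52]
clock: 28.2
position: [0.4544, -0.0004, 0.2847]
ee_rot: [-0.086, 3.14, -0.001]
force: [1.9, 0.2, 0.3]
width: 1.002
clock: 28.6
position: [0.4458, 0.14, 0.2842]
ee_rot: [0.103, -3.139, -0.002]
force: [-0.3, -1.4, 0.0]
width: 1.0
t28.60 pos [0.4458 0.14   0.2842] tx [-0.998 -0.065  0.001] ty [-0.065  0.998  0.001] tz [-0.001  0.001 -1.   ] F [-0.3 -1.4  0. ] w1.000 q [-0.77  0.12  0.4   1.88 -0.05  1.16  1.28]
turn 0.8 shift after turn [-16.8   -0.55   3.4 ] before turn [-16.79  -0.8    3.4 ]
```

```bash
python3 -m crank '[[[0,-0.5,0],0.8,0],[[-4,0,0],0,0],[[-4.5,0,0],0,0],[[-4.5,0,0],0,0],[[-3.8,0,1],0,0]]'
python3 -m crank '[[[0,0,2.4],0,0],[[0,0,0],0,0],[[0,0,0],0,0]]'
python3 -c "
from h import *
plan([.6138,.1431,.093],92.9)
im,d=get_image('side');save(cv2.resize(im[100:340,160:480],None,fx=2.4,fy=2.4),'pics/s16.png')"
```

```text
clock: 29.1
position: [0.6178, 0.1323, 0.2756]
ee_rot: [-0.061, 3.138, -0.001]
force: [0.4, 0.4, 1.6]
width: 1.001
clock: 29.4
position: [0.6141, 0.1329, 0.2508]
ee_rot: [0.062, -3.14, 0.002]
force: [-0.3, 0.1, 0.8]
width: 1.001
t29.40 pos [0.6141 0.1329 0.2508] tx [-0.999 -0.039  0.001] ty [-0.039  0.999 -0.001] tz [-0.001 -0.001 -1.   ] F [-0.3  0.1  0.8] w1.001 q [-0.6   0.44  0.45  1.56 -0.2   1.19  1.49]
turn -0.6 shift after turn [-0.05  1.04 15.78] before turn [-0.03  1.04 15.78]
```

View pics/s16.png

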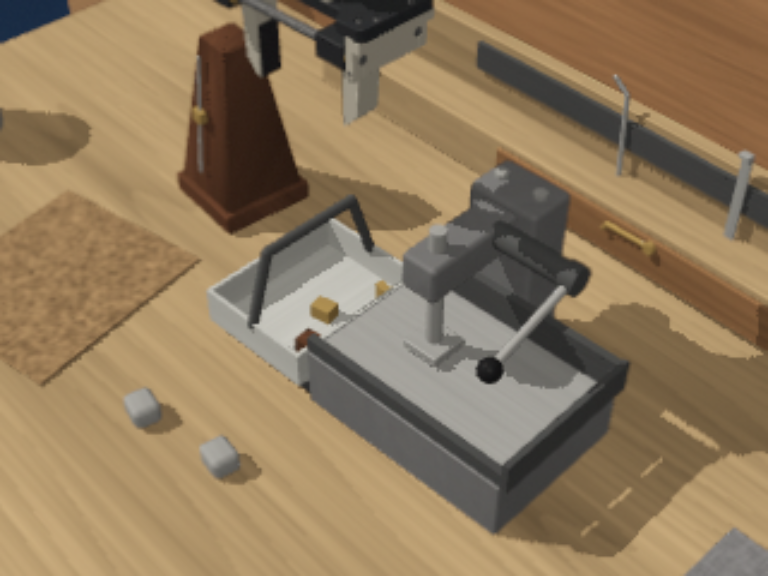

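```bash
python3 -m crank '[[[0,1,0],-0.6,0],[[0,0,4],0,0],[[0,0,4.5],0,0],[[0,0,4],0,0],[[0,0,2.5],0,0]]'
python3 -m crank '[[[0,0,0.8],0,0],[[0,0,0],0,0]]'
python3 -c "
from h import *
plan([.6138,.1431,.093],92.9)"
```

```text
clock: 29.95
position: [0.6127, 0.1456, 0.0993]
ee_rot: [0.084, -3.139, -0.001]
force: [0.4, 0.6, 0.2]
width: 1.0
clock: 30.15
position: [0.6137, 0.1451, 0.0932]
ee_rot: [0.083, -3.14, -0.0]
force: [-0.1, -0.3, 1.0]
width: 1.003
t30.15 pos [0.6137 0.1451 0.0932] tx [-0.999 -0.053  0.   ] ty [-0.053  0.999  0.   ] tz [-0.  0. -1.] F [-0.1 -0.3  1. ] w1.003 q [-0.57  0.59  0.38  1.73 -0.28  0.88  1.55]
turn 0.1 shift after turn [ 0.   -0.2   0.02] before turn [ 0.01 -0.2   0.02]
```

```bash
python3 -m crank '[[[0,-0.2,0],0,255],[[0,0,0],0,255],[[0,0,0],0,255],[[0,0,0],0,255],[[0,0,0],0,255]]' 55
python3 -m crank '[[[0,0,0],0,255],[[0,0,0],0,255],[[0,0,0],0,255],[[0,0,0],0,255],[[0,0,0],0,255]]' 55
python3 -m crank '[[[0,0,0],0,255],[[0,0,0],0,255],[[0,0,0],0,255]]' 55
python3 -m crank '[[[0,0,-0.3],0,255],[[0,0,-0.5],0,255],[[0,0,-0.8],0,255],[[0,0,-1],0,255],[[0,0,-1],0,255]]'
python3 -c "
from h import *
st()"
```

```text
clock: 30.65
position: [0.6142, 0.1425, 0.0934]
ee_rot: [-0.081, 3.14, 0.0]
force: [0.3, 0.2, -0.2]
width: 0.612
clock: 31.15
position: [0.614, 0.1424, 0.0929]
ee_rot: [0.081, -3.14, 0.0]
force: [0.3, -1.1, -0.0]
width: 0.181
clock: 31.45
position: [0.6141, 0.1435, 0.0931]
ee_rot: [-0.083, 3.14, 0.002]
force: [0.4, 5.0, 2.5]
width: 0.095
clock: 31.95
position: [0.6141, 0.142, 0.1299]
ee_rot: [-0.081, 3.14, -0.0]
force: [0.1, -0.1, -4.9]
width: 0.09
t31.95 pos [0.6141 0.142  0.1299] tx [-0.999 -0.051 -0.   ] ty [-0.051  0.999 -0.   ] tz [ 0. -0. -1.] F [ 0.1 -0.1 -4.9] w0.090 q [-0.58  0.55  0.4   1.7  -0.25  0.95  1.54]
```

```bash
python3 -m crank '[[[0,0,-1],0,255],[[0,0,-1],0,255],[[0,0,-1],0,255],[[0,0,-0.7],0,255],[[0.3,0,-0.3],0,255]]'
python3 -m crank '[[[0.7,0,0],0,255],[[1.1,0,0],0,255],[[1.4,0,0],0,255],[[1.5,0,0],0,255],[[1.5,0,0],0,255]]'
python3 -m crank '[[[1.5,0,0],0,255],[[1.5,0.3,0],0,255],[[1.5,0.7,0],0,255],[[1.4,1.1,0],0,255],[[1.1,1.4,0],0,255]]'
python3 -m crank '[[[0.7,1.5,0],0,255],[[0.3,1.5,0],0,255],[[0,1.5,0],0,255],[[0,1.5,0],0,255],[[0,1.5,0],0,255]]'
python3 -c "
from h import *
plan([.4673,.3597,.085])
im,d=get_image('side');save(im,'pics/s17.png')"
```

```text
clock: 32.45
position: [0.6117, 0.1423, 0.17]
ee_rot: [-0.081, 3.139, 0.001]
force: [1.0, 0.1, -5.5]
width: 0.093
clock: 32.95
position: [0.5471, 0.1388, 0.1683]
ee_rot: [0.082, -3.139, 0.0]
force: [-0.4, 0.4, -6.0]
width: 0.087
clock: 33.45
position: [0.4752, 0.1697, 0.1685]
ee_rot: [0.08, -3.139, 0.001]
force: [0.2, 0.6, -5.4]
width: 0.09
clock: 33.95
position: [0.4634, 0.2457, 0.1688]
ee_rot: [-0.081, 3.141, -0.0]
force: [0.8, 0.0, -6.4]
width: 0.09
t33.95 pos [0.4634 0.2457 0.1688] tx [-0.999 -0.052 -0.   ] ty [-0.052  0.999 -0.   ] tz [ 0. -0. -1.] F [ 0.8  0.  -6.4] w0.090 q [-0.89  0.34  0.39  1.92 -0.16  0.92  1.2 ]
turn 0.0 shift after turn [-0.98 11.37  8.38] before turn [-0.98 11.37  8.38]
```

View pics/s17.png

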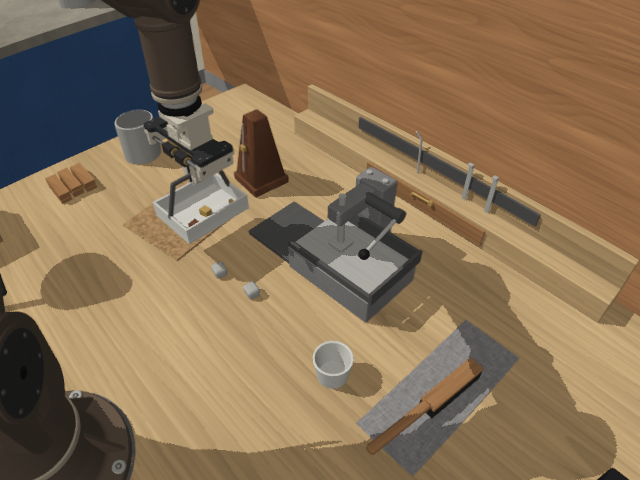

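```bash
python3 -m crank '[[[-0.2,1.5,0],0,255],[[-0.2,1.5,0],0,255],[[-0.2,1.5,0],0,255],[[-0.2,1.5,0],0,255],[[-0.2,1.5,0],0,255]]'
python3 -m crank '[[[0,1.4,0],0,255],[[0,1,0],0,255],[[0,0.6,0],0,255],[[0,0.3,0],0,255],[[0,0,0.5],0,255]]'
python3 -c "
from h import *
plan([.4673,.3597,.085])
im,d=get_image('top');save(im,'pics/t18.png')
W=cloud('top',d).reshape(-1,3);W=W[~np.isnan(W[:,0])]
W=W[(W[:,0]>.33)&(W[:,0]<.6)&(W[:,1]>.2)&(W[:,1]<.5)&(W[:,2]>.112)&(W[:,2]<.128)]
print(len(W),cv2.minAreaRect(W[:,:2].astype(np.float32)),W.min(0),W.max(0))
"
```

```text
clock: 34.5
position: [0.4697, 0.3216, 0.1688]
ee_rot: [0.082, -3.141, 0.0]
force: [-0.7, 0.5, -5.8]
width: 0.091
clock: 35.0
position: [0.4683, 0.3534, 0.1643]
ee_rot: [-0.082, 3.14, 0.001]
force: [-0.4, -0.7, -4.3]
width: 0.089
t35.00 pos [0.4683 0.3534 0.1643] tx [-0.999 -0.052 -0.001] ty [-0.052  0.999  0.001] tz [ 0.001  0.001 -1.   ] F [-0.4 -0.7 -4.3] w0.089 q [-1.    0.44  0.37  1.77 -0.19  0.96  1.07]
turn 0.0 shift after turn [0.07 0.63 7.93] before turn [0.07 0.63 7.93]
685 ((0.46947282552719116, 0.352054238319397), (0.15091238915920258, 0.1221492812037468), 2.7249670028686523) [0.39331003 0.28916713 0.11202558] [0.54651899 0.41639927 0.12799279]
```

View pics/t18.png

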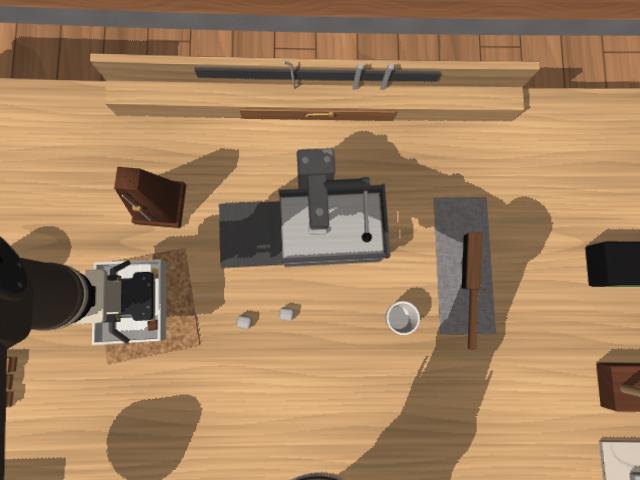

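```bash
python3 -m crank '[[[0.2,0.4,0.5],0,255],[[0,0.35,0.8],0,255],[[0,0,1.2],0,255],[[0,0,1.2],0,255],[[0,0,1.2],0,255]]'
python3 -m crank '[[[0,0,1],0,255],[[0,0,0.7],0,255],[[0,0,0.4],0,255],[[0,0,0.2],0,255],[[0,0,0],0,255]]'
python3 -c "
from h import *
plan([.4673,.3597,.085])"
```

```text
clock: 35.55
position: [0.4653, 0.3601, 0.1135]
ee_rot: [0.081, -3.14, 0.001]
force: [0.3, 0.1, -5.8]
width: 0.091
clock: 36.05
position: [0.4657, 0.3605, 0.0919]
ee_rot: [-0.081, 3.14, 0.0]
force: [-0.2, -0.7, -5.2]
width: 0.09
t36.05 pos [0.4657 0.3605 0.0919] tx [-0.999 -0.052 -0.   ] ty [-0.052  0.999  0.   ] tz [ 0.  0. -1.] F [-0.2 -0.7 -5.2] w0.090 q [-0.98  0.53  0.33  1.83 -0.23  0.82  1.09]
turn 0.0 shift after turn [-0.16 -0.09  0.69] before turn [-0.16 -0.09  0.69]
```

```bash
python3 -m crank '[[[0,0,0.3],0,255],[[0,0,0.2],0,255],[[0,0,0.1],0,255],[[0,0,0],0,255]]'
python3 -m crank '[[[0,0,0.1],0,255],[[0,0,0],0,255]]'
python3 -c "
from h import *
st()"
```

```text
clock: 36.45
position: [0.4655, 0.3605, 0.0858]
ee_rot: [0.081, -3.14, 0.0]
force: [-0.1, -0.1, -5.4]
width: 0.089
clock: 36.65
position: [0.4656, 0.3607, 0.085]
ee_rot: [-0.082, 3.14, 0.0]
force: [-0.8, 0.3, -5.0]
width: 0.088
t36.65 pos [0.4656 0.3607 0.085 ] tx [-0.999 -0.052 -0.   ] ty [-0.052  0.999  0.   ] tz [ 0.  0. -1.] F [-0.8  0.3 -5. ] w0.088 q [-0.98  0.54  0.33  1.84 -0.23  0.8   1.09]
```

```bash
python3 -m crank '[[[0,0,0.1],0,255],[[0,0,0],0,255]]'
python3 -m crank '[[[0,0,0.1],0,255],[[0,0,0],0,255]]'
python3 -c "
from h import *
st()"
```

```text
clock: 36.85
position: [0.4656, 0.3616, 0.0844]
ee_rot: [-0.082, 3.14, 0.002]
force: [-1.8, 2.8, -0.1]
width: 0.091
clock: 37.05
position: [0.4656, 0.3616, 0.0843]
ee_rot: [-0.082, 3.14, 0.003]
force: [-4.8, 1.1, 11.0]
width: 0.091
t37.05 pos [0.4656 0.3616 0.0843] tx [-0.999 -0.052 -0.001] ty [-0.052  0.999  0.002] tz [ 0.001  0.002 -1.   ] F [-4.8  1.1 11. ] w0.091 q [-0.98  0.54  0.33  1.84 -0.24  0.8   1.09]
```

Touchdown: the vertical force changed from −5 N (the pan's weight) to +11 N. I'll release it and back away.

```bash
python3 -m crank '[[[0,0,-0.1],0,255],[[0,0,0],0,0],[[0,0,0],0,0],[[0,0,0],0,0],[[0,0,0],0,0]]' 20
python3 -m crank '[[[0,0,0],0,0],[[0,0,0],0,0],[[0,0,0],0,0],[[0,0,0],0,0],[[0,0,0],0,0]]'
python3 -m crank '[[[0,0,-2],0,0],[[0,0,-4],0,0],[[0,0,-4.5],0,0],[[0,0,-4.5],0,0],[[0,0,-4.5],0,0]]'
python3 -m crank '[[[0,2,-3],0,0],[[0,4.5,0],0,0],[[0,4.5,0],0,0],[[0,4.5,0],0,0],[[0,4.5,0],0,0]]'
python3 -m crank '[[[2,4.5,0],0,0],[[4,3,0],0,0],[[4,0,0],0,0],[[4,0,0],0,0],[[0,0,0],0,0]]'
python3 -c "
from h import *
st()
for n in('side','top'):
    im,d=get_image(n); save(im,f'pics/{n}19.png')
    W=cloud(n,d).reshape(-1,3); W=W[~np.isnan(W[:,0])]
    r=W[(W[:,0]>.33)&(W[:,0]<.6)&(W[:,1]>.2)&(W[:,1]<.5)&(W[:,2]>.032)&(W[:,2]<.046)]
    print(n,len(r),cv2.minAreaRect(r[:,:2].astype(np.float32)))
    k=W[np.linalg.norm(W-press([.055-.1*np.cos(.3),-.09,.16-.1*np.sin(.3)]),axis=1)<.022]
    if len(k):print(n,'knob',len(k),k.min(0).round(4),k.max(0).round(4))
    for l in('scrap1','brush','cork','parts_cup','end_cap1'): print(l,[(np.round(x['location'],3),round(x['score'],2)) for x in look_for(l,n)])
"
```

```text
clock: 37.55
position: [0.4658, 0.3601, 0.0838]
ee_rot: [-0.081, 3.14, -0.001]
force: [0.0, 0.2, -0.1]
width: 0.404
clock: 38.05
position: [0.4656, 0.3605, 0.0839]
ee_rot: [-0.081, 3.141, 0.0]
force: [-0.2, -0.1, -0.2]
width: 0.841
clock: 38.55
position: [0.4653, 0.3602, 0.2809]
ee_rot: [-0.081, 3.14, 0.0]
force: [-0.2, 0.7, 0.2]
width: 1.004
clock: 39.05
position: [0.4548, 0.5619, 0.309]
ee_rot: [-0.082, 3.141, 0.001]
force: [0.3, 0.4, 0.5]
width: 0.995
clock: 39.55
position: [0.3039, 0.6299, 0.3089]
ee_rot: [0.095, -3.136, -0.002]
force: [-0.3, 0.2, 0.2]
width: 1.0
t39.55 pos [0.3039 0.6299 0.3089] tx [-0.998 -0.06   0.004] ty [-0.06   0.998  0.001] tz [-0.004  0.001 -1.   ] F [-0.3  0.2  0.2] w1.000 q [-1.4   0.53  0.35  1.25 -0.18  1.39  0.57]
side 700 ((0.4659523665904999, 0.36027470231056213), (0.15358369052410126, 0.12516522407531738), 3.241755247116089)
side knob 124 [ 0.5795 -0.1009  0.1248] [ 0.6051 -0.0827  0.1419]
scrap1 []
brush [(array([ 0.519, -0.33 ,  0.036]), 0.61)]
cork [(array([0.416, 0.293, 0.   ]), 0.84)]
parts_cup [(array([ 0.44 , -0.173,  0.032]), 0.96)]
end_cap1 [(array([0.425, 0.144, 0.022]), 0.68), (array([0.44 , 0.063, 0.02 ]), 0.66)]
top 752 ((0.4674490988254547, 0.3595876097679138), (0.14935964345932007, 0.12293775379657745), 3.0443732738494873)
top knob 106 [ 0.5797 -0.1008  0.1297] [ 0.606  -0.0819  0.1435]
scrap1 [(array([0.469, 0.349, 0.022]), 0.69), (array([0.516, 0.323, 0.017]), 0.55), (array([0.425, 0.313, 0.031]), 0.54)]
brush [(array([ 0.525, -0.322,  0.035]), 0.79)]
cork [(array([0.454, 0.331, 0.005]), 0.68), (array([ 0.524, -0.322,  0.036]), 0.18)]
parts_cup [(array([ 0.433, -0.177,  0.019]), 0.97)]
end_cap1 [(array([0.444, 0.061, 0.021]), 0.52), (array([0.427, 0.15 , 0.024]), 0.44)]
```

View pics/side19.png

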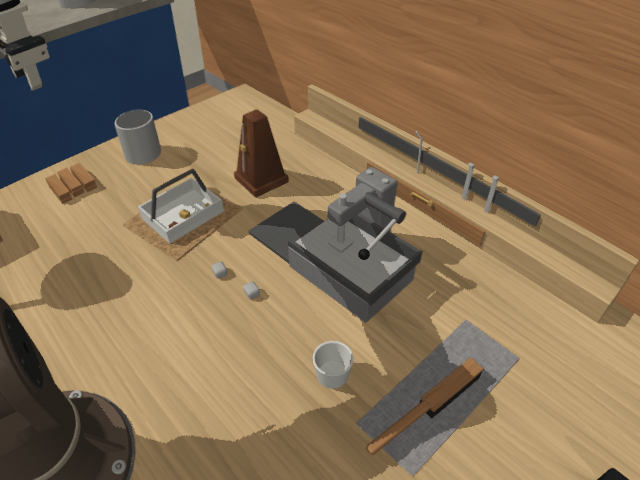

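View pics/top19.png

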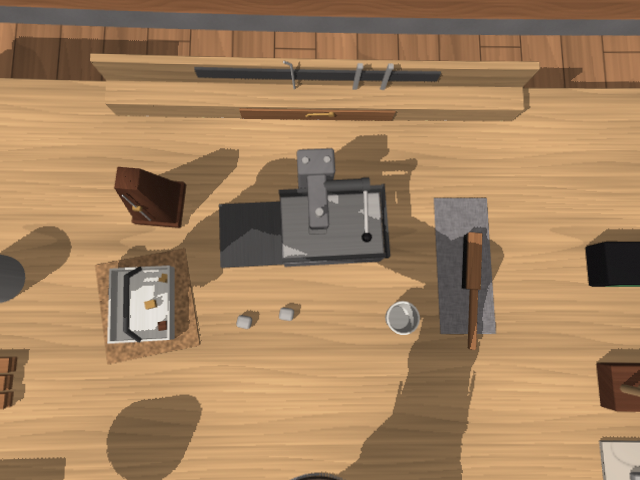

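```bash
python3 -c "
from h import *
for n in('side','top'):
    im,d=get_image(n); W=cloud(n,d).reshape(-1,3); W=W[~np.isnan(W[:,0])]
    o=press([0,0,0]);e=W-o; c,s=np.cos(.052),np.sin(.052)
    x=e[:,0]*c+e[:,1]*s;y=-e[:,0]*s+e[:,1]*c
    m=(abs(x)<.055)&(y>-.125)&(y<.07)&(W[:,2]>.067)&(W[:,2]<.085)
    print(n,m.sum(), np.c_[x,y,W[:,2]][m][:12].round(3).tolist())
    save(cv2.resize(im[140:280,200:400] if n=='top' else im[160:320,230:440],None,fx=3.8,fy=3.8,interpolation=2),f'pics/{n}20.png')
"
```

```text
side 236 [[0.01, 0.018, 0.072], [0.006, 0.017, 0.072], [0.018, 0.001, 0.075], [0.001, 0.014, 0.076], [0.003, 0.014, 0.074], [0.004, 0.012, 0.075], [-0.001, 0.005, 0.083], [0.009, -0.005, 0.083], [0.016, -0.001, 0.076], [0.019, -0.001, 0.073], [0.021, -0.002, 0.073], [-0.003, 0.017, 0.073]]
top 87 [[0.019, 0.016, 0.072], [0.017, 0.016, 0.071], [0.014, 0.016, 0.073], [0.012, 0.017, 0.072], [0.01, 0.017, 0.074], [0.008, 0.017, 0.073], [0.006, 0.017, 0.074], [0.004, 0.017, 0.074], [0.002, 0.017, 0.071], [-0.002, 0.015, 0.072], [-0.004, 0.015, 0.072], [-0.006, 0.015, 0.072]]
```

View pics/side20.png

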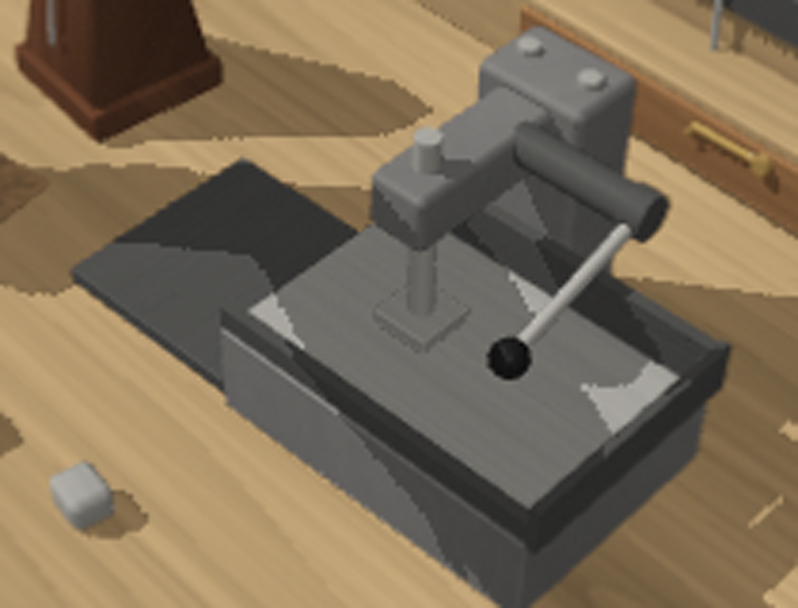

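The bed is empty; the only thing standing above it is the foot. The lever and knob are where they started.

```bash
python3 -c "
from cell import workorder
print(workorder.sign_off())"
```

```text
the job is handed in; nothing more can be done
None
```

The job is done and handed in at about 40 s of the 210 s allowed; the sign-off gives no verdict.

**What I did:** I swung the lever fully up until it met the stop, then swept the bed once with the brush. That put all three scrap pieces present (two brass, one walnut) into the pan. I stood the brush back on the felt bristles down, swung the lever fully down to its stop, and carried the pan level by its handle to the cork mat.

**Last checks:**
- **Pan:** it sits within about 2 mm of the cork mat's measured middle, with all three pieces in it in the top view.
- **Bed:** nothing shows above it except the foot.
- **Lever:** the knob is back at its starting position.
- **Brush:** it stands on the felt close to where it started.
- **Cup and end caps:** they show no movement beyond measurement error. The metronome I checked only by eye in the pictures, and it looks unmoved.

**Disagreements:**
- The side-camera detector did not find the scrap in the pan, though the pieces are visible in that picture.
- The cork detection was off at the end because the pan covers most of the mat. I used the cork position measured before the pan was on it.
- My first fit of the press was about 4 mm off in x. I corrected it before touching anything.

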